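# Shut down the bearing-warming plate and slide the pans to rest

### The job

Turn the control knob clockwise until it clicks over to off, then clear every loose workholding piece off the warming plate into the open parts tray. Only after that, slide each bearing pan across the plate, never lifting it, until it stands wholly inside the ring of its own row on the robot's right-hand side. Leave the bottle, the wrench and the collet block where they are.

Things in the scene. Friction and masses are not known exactly. Their poses are not given: they have to be found in the camera images.
- plate: Fixed dark steel warming plate, 350 mm (its x) by 360 mm (its y), top 35 mm above the table; origin at the centre of its underside on the table. On its top six painted white rings (inner radius 50 mm, 4 mm line, flat paint) stand in three rows 115 mm apart along its x (x = -115, 0, +115 mm); each row has a left ring at y = +90 mm, where a pan may stand at the start, and a right ring at y = -90 mm, the resting ring. Its y points to the robot's left, give or take a small turn.
- ring1 (a point): Centre of the right-hand (resting) ring of row 1, nearest the robot, on the plate's top face; fixed. Ring inner radius 50 mm.
- ring2 (a point): Centre of the right-hand (resting) ring of row 2, in the middle, on the plate's top face; fixed. Ring inner radius 50 mm.
- ring3 (a point): Centre of the right-hand (resting) ring of row 3, farthest from the robot, on the plate's top face; fixed. Ring inner radius 50 mm.
- pan1_c (a point): Bearing pan of row 1 (nearest the robot); may be absent. Open round steel pan, outer diameter 76 mm, 42 mm high, wall 4 mm, with one bearing lying fast inside (top 17 mm above the underside), about 0.4 kg, slides freely. The point is on the pan's axis, half-way up (21 mm above its underside). Its straight handle points along the pan's +y (roughly to the robot's left) and its z is up.
- pan1_grip (a point): Grip point on the handle of pan 1: 88 mm from the pan's axis, at the middle of the handle's height, 34 mm above the pan's underside. Handle is a black bar along the pan's y, from 52 to 126 mm from the axis, 14 mm wide and 10 mm high, fast to the pan.
- pan2_c (a point): Bearing pan of row 2 (in the middle); may be absent. Open round steel pan, outer diameter 76 mm, 42 mm high, wall 4 mm, with one bearing lying fast inside (top 17 mm above the underside), about 0.4 kg, slides freely. The point is on the pan's axis, half-way up (21 mm above its underside). Its straight handle points along the pan's +y (roughly to the robot's left) and its z is up.
- pan2_grip (a point): Grip point on the handle of pan 2: 88 mm from the pan's axis, at the middle of the handle's height, 34 mm above the pan's underside. Handle is a black bar along the pan's y, from 52 to 126 mm from the axis, 14 mm wide and 10 mm high, fast to the pan.
- pan3_c (a point): Bearing pan of row 3 (farthest from the robot); may be absent. Open round steel pan, outer diameter 76 mm, 42 mm high, wall 4 mm, with one bearing lying fast inside (top 17 mm above the underside), about 0.4 kg, slides freely. The point is on the pan's axis, half-way up (21 mm above its underside). Its straight handle points along the pan's +y (roughly to the robot's left) and its z is up.
- pan3_grip (a point): Grip point on the handle of pan 3: 88 mm from the pan's axis, at the middle of the handle's height, 34 mm above the pan's underside. Handle is a black bar along the pan's y, from 52 to 126 mm from the axis, 14 mm wide and 10 mm high, fast to the pan.
- nut_c (a point): Steel collet nut, round, 36 mm diameter (30 mm at the top), 24 mm high, standing flat; point at its centre, 12 mm up; z is its axis. May be absent.
- step_c (a point): Steel step block, 26 mm wide (its y), 45 mm long (its x), three 10 mm steps rising toward its -x, 30 mm high; the point is mid-width, 12 mm up, 14.5 mm from the tall end and 30.5 mm from the low end. May be absent.
- hexnut_c (a point): Steel coupling nut, a hexagonal prism standing on end, 30 mm across corners (26 mm across flats), 34 mm high; point at its centre, 17 mm up; z is its axis, a corner lies toward its +x. May be absent.
- strap_c (a point): Aluminium clamp strap, a flat bar 50 mm long (its x), 26 mm wide (its y), 18 mm high; point at its centre, 9 mm up. May be absent.
- tray: Fixed open grey parts tray beside the plate, on one side or the other: 160 mm (its x) by 150 mm (its y) outside, walls 4 mm thick and 35 mm high, floor 4 mm thick; origin at the centre of its underside on the table.
- switch (a joint): Angle of the control knob (rad): 0 at the start, grows clockwise seen from above. A spring detent with two resting places: 0 (on) and 1.2 rad (off), both at hard stops, hump at 0.6 rad; let go before the hump it springs back, past it it snaps on to off. Peak torque about 0.13 N m.
- switch_grip (a point): Point on the knob's vertical axis at the height to grip, 87 mm above the table. The knob is a black bar grip along this point's x, 42 mm long, 14 mm wide, its top 7 mm above the point, free below it for 23 mm; it turns with the knob. It sits on a round skirt on a white fixed box 110 by 100 mm, 50 mm high, beside the plate on the side away from the tray.
- bottle: Bystander: white bottle, 56 mm diameter, 150 mm high, origin at its underside. Leave it alone.
- wrench: Bystander: wrench 170 mm long lying flat. Leave it alone.
- rack: Bystander: wooden block with collets, 70 by 150 mm, about 47 mm high, origin at its underside. Leave it alone.

How it is judged:
By the outcome, as a careful person would: the job done as asked, in the order asked, and still so for the second after the job is handed in, with the robot touching nothing.
Of pan1, pan2, pan3 only 2 to 3 are there at a start; the rules pass over those that are not, and their reading is None.
Of nut, step, hexnut, strap only 3 to 4 are there at a start; the rules pass over those that are not, and their reading is None.
At some moment in a run one of pan1, pan2, pan3 may be knocked a few centimetres aside while the robot is not near it.
Once in a run the grip may slacken for a moment while it holds something.
It also fails if it takes over 210 s, if anything falls off the work surface, if the arm or the gripper's body presses on something with over 40 N, if the wrist force passes 120 N, or if a joint passes its speed limit or range.

### The arm

A 6-joint arm with a two-finger parallel gripper is mounted at the origin on the work surface. World frame = base frame: x ahead of the robot, y to its left, z up, the work surface at z = 0. Lengths are in m, angles in rad, forces in N, time in s.
With the tool pointing down it reaches from about 0.275 to 0.775 m from the base axis. Payload 14.6 kg.
Tool frame: the origin (TCP) lies on the centre line of the jaws, within the pads' length; the fingertips stand 17 mm ahead of it and the grasp point (between the pads) lies 2 mm behind it (manip.finger_overhang is the distance from the TCP to the fingertips, in m); z points along the fingers, y is the direction in which the jaws open and shut (so a half turn about z gives the same grasp; the last joint's range is limited). The gripper opens to 85 mm and grips with 20 to 120 N. Pads are 22 mm wide; open, the fingers measure 114 mm over their backs; the gripper's body (76 mm by 85 mm) begins 54 mm behind the grasp point. The pads swing forward as they close: fully open they stand 13 mm farther back than shut.
Start: joints at [-1.377, 0.263, -0.048, 1.259, 0, 1.415], TCP at [0.179, -0.493, 0.248] pointing down, gripper open.
Joint ranges: [-2.65, 2.65], [-0.89, 1.7], [-1.18, 1.37], [-2.13, 2.11], [-1.35, 1.29], [-3.14, 3.14]. Speed limits (rad/s): [1.89, 1.89, 2.57, 2.79, 3.14, 3.14].

### API

Orientations are given as a unit quaternion [w, x, y, z].
In Python, from rig import sensors, imaging, manip gives the robot as it stands. The module is installed in compiled form; this text tells all that it offers.
- The arm moves only by the tool servo_tool, never from a script. Its argument "motion" is a list of rows, each an object of numbers: "ax", "ay", "az": the turn, a rotation vector about the tool's x, y, z in rad; "dx", "dy", "dz": the shift along the tool's x, y, z in mm; "fingers": the opening, from 0 (shut) to 1 (fully open). In form: [{"ax": .., "ay": .., "az": .., "dx": .., "dy": .., "dz": .., "fingers": ..}, ...]. A call has 1 to 8 rows; each row shifts and turns the pose as measured when the row begins, along the tool's axes as they then stand; what a row does not reach is not made up. A row lasts 1/12 s, in which the tool goes at most 41.7 mm and 7.16 degrees, less where a joint would pass 70% of its speed; a pose out of reach is approached as far as the arm can. A call is refused whole if a number of a shift passes 41.7 or a number of a turn 0.125, either way. A call with a gripper value outside its range is refused whole. The fingers move at their own pace and stop on an object; "squeeze" is the grip in N (left out, the last holds). Time passes only in rows, so rows that do not move let the fingers close. It gives the time, the measured TCP pose, the force and the opening at its end, in the units of the state.
- sensors.sense(): the state, without advancing time (a new reading comes with each control period).
- imaging.camera(name): name is "side" or "top" or "wrist"; returns a dict with "image" (420x560x3 uint8, blue, green, red), "mtx" (3x3 intrinsics, pixels), "D" ([k1, k2, p1, p2, k3] as OpenCV has them; the pictures are not rectified), "R" (3x3) and "t" (3): a world point X has camera coordinates R X + t. Camera axes: x right, y down, z forward; pixel columns grow to the right and rows downward; lengths in m; the calibration is good to about 2 mm. A picture is of the moment at which its call begins. There is no depth.
- manip.sign_off(): hands the job in, once; it reports no verdict.
The state is a dict: "time": time; "q": joint angles; "joint_vel": joint speeds; "effort": joint torques, N m; "position": TCP position; "ee_rot": TCP orientation; "ft_force": force on the tool from outside, world axes, zero at the start; "torque": the same for the moment, N m; "opening": opening from 0.0 (shut) to 1.0 (fully open).
Only numpy, scipy, OpenCV 4.12 (cv2) and the standard library are available. Lean on these libraries where they do the work, as an engineer would, in place of code of your own. Each camera call takes 0.05 s, during which the arm holds its last target.

## Working session

There is one attempt and no reset: what is moved stays moved. The work goes in short steps, Python scripts to look and compute and a tool call to move; the robot and the scene stay as the last step left them, time stands still between calls to the robot, and variables do not carry over. Pictures are saved under pics/ and viewed, and the job is handed in when it is done.

Besides the shell and the picture viewer there is one more tool, called after "Request:" in YAML: its name, and indented under it one key for each argument. servo_tool: Moves the arm, as the interface text tells. Its arguments: {"type":"object","properties":{"motion":{"type":"array"},"squeeze":{"type":"number"}},"required":["motion"]}

```bash
mkdir -p pics; ls; cat > h.py <<'E'
import numpy as np, cv2
from rig import sensors, imaging, manip
def snap(name,fn):
    c=imaging.camera(name); cv2.imwrite('pics/'+fn+'.png',c['image']); 
    np.savez('pics/'+fn+'.npz',**{k:np.array(c[k]) for k in c}); return c
def load(fn): return dict(np.load('pics/'+fn+'.npz'))
def ray(c,uv,z):
    p=cv2.undistortPoints(np.array([[uv]],float),c['mtx'],c['D'])[0,0]
    d=c['R'].T@np.array([p[0],p[1],1]); o=-c['R'].T@c['t']
    return o+d*(z-o[2])/d[2]
def proj(c,X):
    return cv2.projectPoints(np.array(X,float).reshape(-1,3),cv2.Rodrigues(c['R'])[0],c['t'],c['mtx'],c['D'])[0][:,0]
E
python3 - <<'E'
from h import *
for n in ['side','top','wrist']:
    c=snap(n,n+'0'); print(n,c['mtx'].tolist(),(-c['R'].T@c['t']).round(3),c['R'].round(2).tolist())
s=sensors.sense();print(s, manip.finger_overhang)
E
```

```text
pics
side [[522.8080990432877, 0.0, 273.21971647612656], [0.0, 522.8080990432877, 217.21988216639699], [0.0, 0.0, 1.0]] [ 0.466 -1.216  1.118] [[1.0, -0.05, -0.02], [-0.04, -0.65, -0.76], [0.02, 0.76, -0.65]]
top [[521.6911500822752, 0.0, 274.543370784961], [0.0, 521.6911500822752, 213.709363857002], [0.0, 0.0, 1.0]] [0.261 0.019 1.483] [[-0.01, -1.0, -0.0], [-0.98, 0.01, -0.19], [0.19, -0.0, -0.98]]
wrist [[310.9076353711961, 0.0, 279.29185191849365], [0.0, 310.9076353711961, 207.10663574732], [0.0, 0.0, 1.0]] [ 0.24  -0.47   0.375] [[0.34, -0.94, -0.0], [-0.91, -0.33, 0.26], [-0.25, -0.09, -0.97]]
{'time': 0.15, 'q': array([-1.37729413e+00,  2.63438592e-01, -4.87382100e-02,  1.25937888e+00,
        2.41955599e-05,  1.41547572e+00]), 'joint_vel': array([-6.57416168e-04,  8.06810587e-04,  5.67384925e-04, -2.33676702e-05,
        1.08986195e-03,  1.49853097e-03]), 'effort': array([ 5.47362855e-03, -6.37826085e+01,  3.84646440e+01,  1.05684457e-02,
        7.77577725e-05,  3.66553380e-06]), 'position': array([ 0.17940019, -0.49322433,  0.24794174]), 'ee_rot': array([-3.79837901e-04,  9.84828779e-01,  1.73528478e-01,  4.84769529e-06]), 'ft_force': array([ 0.8911963 ,  0.81097881, -0.79855103]), 'torque': array([-0.00052435,  0.03768882,  0.02123228]), 'opening': 1.0024240689973114} 0.017
```

View pics/top0.png

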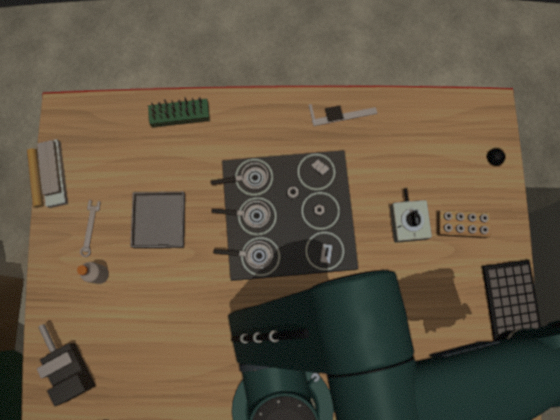

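View pics/side0.png

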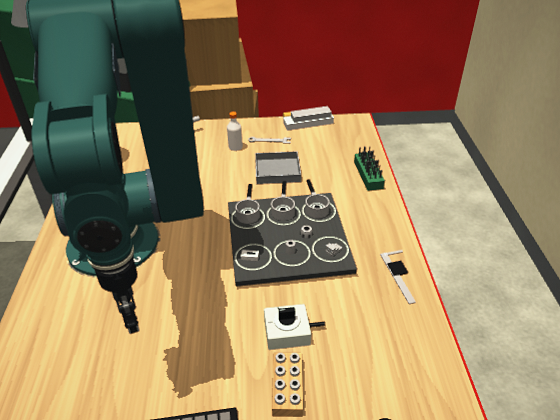

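View pics/wrist0.png

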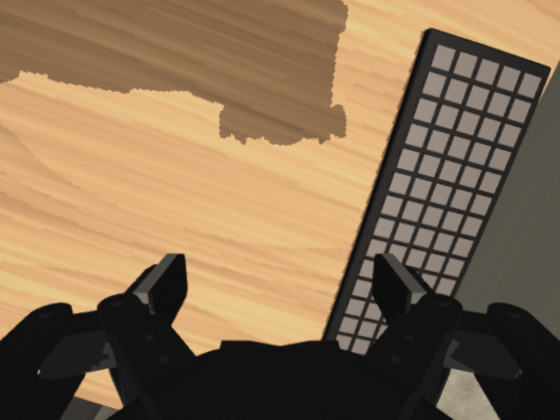

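```bash
python3 - <<'E'
from h import *
t=cv2.imread('pics/top0.png')[140:290,205:445]
cv2.imwrite('pics/topz.png',cv2.resize(t,None,fx=3.3,fy=3.3,interpolation=cv2.INTER_CUBIC))
t=cv2.imread('pics/side0.png')[140:350,220:400]
cv2.imwrite('pics/sidez.png',cv2.resize(t,None,fx=2.8,fy=2.8,interpolation=cv2.INTER_CUBIC))
E
```

```text
(no output)
```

View pics/topz.png

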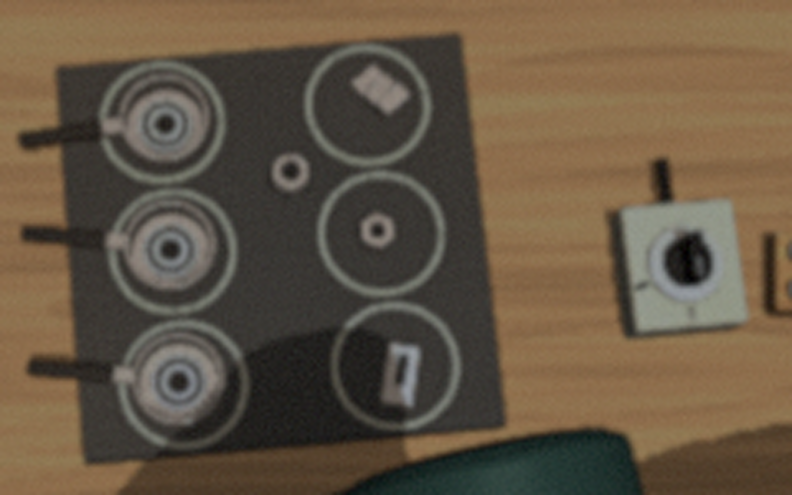

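View pics/sidez.png

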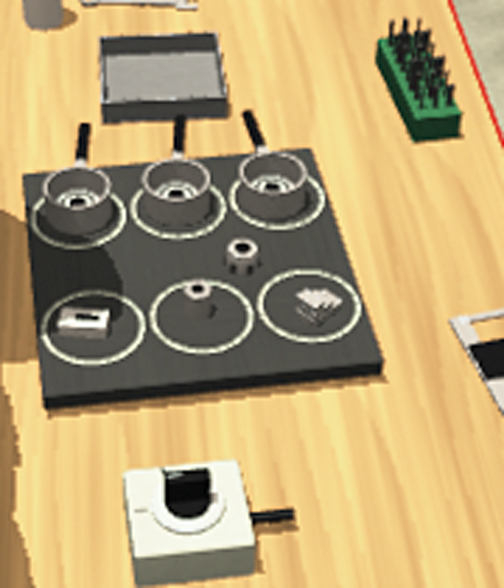

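```bash
cat >> h.py <<'E'
def fit2d(local,world):
    L=np.array(local,float);W=np.array(world,float)
    lc=L.mean(0);wc=W.mean(0);H=(L-lc).T@(W-wc);U,S,V=np.linalg.svd(H)
    R=V.T@np.diag([1,np.linalg.det(V.T@U.T)])@U.T
    return R,wc-R@lc,(W-(L@R.T+wc-R@lc))
E
python3 - <<'E'
from h import *
c=load('top0'); f=lambda u,v,z:ray(c,(205+u/3.3,140+v/3.3),z)[:2]
L=[(.115,.09),(0,.09),(-.115,.09),(.115,-.09),(0,-.09),(-.115,-.09)]
P=[(162,123),(173,251),(183,384),(367,105),(381,234),(396,366)]
R,t,e=fit2d(L,[f(*p,.035) for p in P]); print('plate',t,np.arctan2(R[1,0],R[0,0]),(e*1e3).round(1).tolist())
for n,p,z in [('pan3',(166,122),.035+.01),('pan2',(171,248),.045),('pan1',(178,381),.045),('nut',(291,171),.059),('hex',(377,230),.069),('strapORstep',(381,90),.05),('r1',(400,374),.053),('knob',(687,260),.087),('box',(683,267),.05)]: print(n,f(*p,z))
for p in [(133,193),(185,193),(186,247),(131,247)]: print('tray',ray(c,p,.035))
E
```

```text
plate [ 0.54416853 -0.024808  ] 0.07731707123512985 [[-0.7, -0.2], [0.5, -0.5], [0.7, 0.4], [-0.1, 0.4], [-0.4, 0.3], [0.1, -0.6]]
pan3 [0.64929128 0.06981253]
pan2 [0.53838011 0.06583826]
pan1 [0.42466333 0.06040511]
nut [ 0.60133867 -0.03688028]
hex [ 0.54739783 -0.10784336]
strapORstep [ 0.67484203 -0.1164348 ]
r1 [ 0.42762062 -0.12540737]
knob [ 0.51573339 -0.36526566]
box [ 0.51644085 -0.37157173]
tray [0.6089268  0.42370675 0.035     ]
tray [0.60697967 0.27190128 0.035     ]
tray [0.45121112 0.26556941 0.035     ]
tray [0.45208937 0.42296641 0.035     ]
```

```bash
cat >> h.py <<'E'
from scipy.spatial.transform import Rotation as Ro
def Rdes(yaw):
    c,s=np.cos(yaw),np.sin(yaw); return np.array([[c,s,0],[s,-c,0],[0,0,-1.]])
def cur():
    s=sensors.sense(); q=s['ee_rot']; R=Ro.from_quat([q[1],q[2],q[3],q[0]]).as_matrix()
    return s,np.array(s['position']),R
def plan(way,step=30,turn=.11,start=None):
    """way: list of (x,y,z,yaw,fingers)"""
    s,p,R=cur()
    if start is not None: p=np.array(start[:3]);R=Rdes(start[3])
    print('from',p.round(4),'yaw',round(np.arctan2(R[1,0],R[0,0]),4),'op',round(s['opening'],3),'t',round(s['time'],2))
    rows=[]
    for w in way:
        g=np.array(w[:3],float);yaw=np.arctan2(R[1,0],R[0,0]) if w[3] is None else w[3]
        Rg=Rdes(yaw); rv=Ro.from_matrix(R.T@Rg).as_rotvec(); d=g-p
        n=max(1,int(np.ceil(np.linalg.norm(d)*1e3/step-.02)),int(np.ceil(np.abs(rv).max()/turn-.02)))
        for i in range(n):
            dl=R.T@(d/n)*1e3
            r={k:round(float(v),1) for k,v in zip(('dx','dy','dz'),dl) if abs(v)>.04}
            r.update({k:round(float(v),4) for k,v in zip(('ax','ay','az'),rv/n) if abs(v)>.0006})
            if len(w)>4 and w[4] is not None: r['fingers']=w[4]
            rows.append(r); R=R@Ro.from_rotvec(rv/n).as_matrix()
        p=g;R=Rg
    import json
    for i in range(0,len(rows),8): print(json.dumps(rows[i:i+8]).replace('"',"'"))
E
python3 - <<'E'
from h import *
plan([(0.44,-0.41,0.25,None,1)])
E
```

```text
from [ 0.1794 -0.4932  0.2479] yaw 0.3488 op 1.002 t 0.15
[{'dx': 27.3, 'dy': 1.1, 'dz': -0.2, 'fingers': 1}, {'dx': 27.3, 'dy': 1.1, 'dz': -0.2, 'fingers': 1}, {'dx': 27.3, 'dy': 1.1, 'dz': -0.2, 'fingers': 1}, {'dx': 27.3, 'dy': 1.1, 'dz': -0.2, 'fingers': 1}, {'dx': 27.3, 'dy': 1.1, 'dz': -0.2, 'fingers': 1}, {'dx': 27.3, 'dy': 1.1, 'dz': -0.2, 'fingers': 1}, {'dx': 27.3, 'dy': 1.1, 'dz': -0.2, 'fingers': 1}, {'dx': 27.3, 'dy': 1.1, 'dz': -0.2, 'fingers': 1}]
[{'dx': 27.3, 'dy': 1.1, 'dz': -0.2, 'fingers': 1}, {'dx': 27.3, 'dy': 1.1, 'dz': -0.2, 'fingers': 1}]
```

Request:
servo_tool:
  motion:
    - {"dx":27,"dy":1}
    - {"dx":27,"dy":1}
    - {"dx":27,"dy":1}
    - {"dx":27,"dy":1}
    - {"dx":27,"dy":1}
    - {"dx":27,"dy":1}
    - {"dx":27,"dy":1}
    - {"dx":27,"dy":1}

```text
invalid input
```

Request:
servo_tool:
  motion:
    - {"dx":27,"dy":1}
    - {"dx":27,"dy":1}
    - {}

```text
invalid input
```

```bash
python3 - <<'E'
from h import *
snap('wrist','w1'); s,p,R=cur(); print(p,s['q'],s['time'],s['ft_force'])
E
```

```text
[ 0.17941391 -0.49326057  0.24799447] [-1.37728963e+00  2.63402385e-01 -4.86457181e-02  1.25938364e+00
  3.97029364e-05  1.41548435e+00] 0.2 [-0.30173341 -0.61503883 -0.47990719]
```

View pics/w1.png

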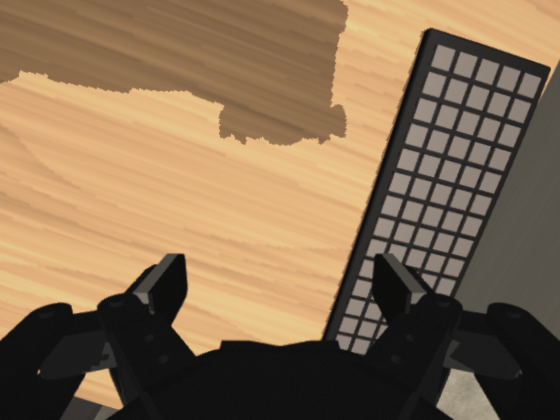

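Request:
servo_tool:
  motion:
    - {"ax":0,"ay":0,"az":0,"dx":27,"dy":1,"dz":0,"fingers":1}
    - {"ax":0,"ay":0,"az":0,"dx":27,"dy":1,"dz":0,"fingers":1}
    - {"ax":0,"ay":0,"az":0,"dx":27,"dy":1,"dz":0,"fingers":1}
    - {"ax":0,"ay":0,"az":0,"dx":27,"dy":1,"dz":0,"fingers":1}
    - {"ax":0,"ay":0,"az":0,"dx":27,"dy":1,"dz":0,"fingers":1}
    - {"ax":0,"ay":0,"az":0,"dx":27,"dy":1,"dz":0,"fingers":1}
    - {"ax":0,"ay":0,"az":0,"dx":27,"dy":1,"dz":0,"fingers":1}
    - {"ax":0,"ay":0,"az":0,"dx":27,"dy":1,"dz":0,"fingers":1}

```text
time: 0.87
position: [0.3895, -0.4257, 0.2468]
ee_rot: [-0.001, 0.986, 0.17, -0.001]
ft_force: [-0.5, -0.8, -0.4]
opening: 1.001
```

Request:
servo_tool:
  motion:
    - {"ax":0,"ay":0,"az":0,"dx":27,"dy":1,"dz":0,"fingers":1}
    - {"ax":0,"ay":0,"az":0,"dx":10,"dy":0,"dz":0,"fingers":1}
    - {"ax":0,"ay":0,"az":0,"dx":0,"dy":0,"dz":0,"fingers":1}

```text
time: 1.12
position: [0.4302, -0.4115, 0.2458]
ee_rot: [-0.002, 0.985, 0.172, -0.001]
ft_force: [-0.1, -0.9, -0.6]
opening: 0.998
```

```bash
python3 - <<'E'
from h import *
snap('wrist','w2'); s,p,R=cur(); print(p,s['q'],s['time'],s['ft_force'])
E
```

```text
[ 0.42941629 -0.41175134  0.24577353] [-9.01449192e-01  3.88718178e-01  1.33846332e-01  1.31980526e+00
  2.93350557e-04  1.89543829e+00] 1.1667 [ 0.49139254  0.54438024 -0.92637655]
```

View pics/w2.png

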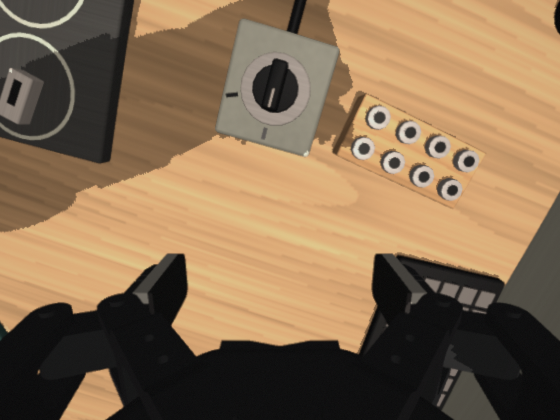

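```bash
python3 - <<'E'
from h import *
c=load('w2')
im=c['image'][20:150,200:350]; cv2.imwrite('pics/w2z.png',cv2.resize(im,None,fx=4,fy=4,interpolation=cv2.INTER_CUBIC))
a=ray(c,(281,61),.094);b=ray(c,(270.5,107),.094);print(a,b,(a+b)/2,np.degrees(np.arctan2(*(a-b)[1::-1])),np.linalg.norm(a-b))
for q in [(241,19),(338,46),(309,155),(217,130)]: print(ray(c,q,.05))
E
```

```text
[ 0.53892813 -0.37182377  0.094     ] [ 0.50124105 -0.37579276  0.094     ] [ 0.52008459 -0.37380827  0.094     ] 6.011901631378756 0.03789549616373671
[ 0.56870567 -0.32129804  0.05      ]
[ 0.57749929 -0.41576013  0.05      ]
[ 0.47141593 -0.42676649  0.05      ]
[ 0.4635697  -0.33007201  0.05      ]
```

View pics/w2z.png

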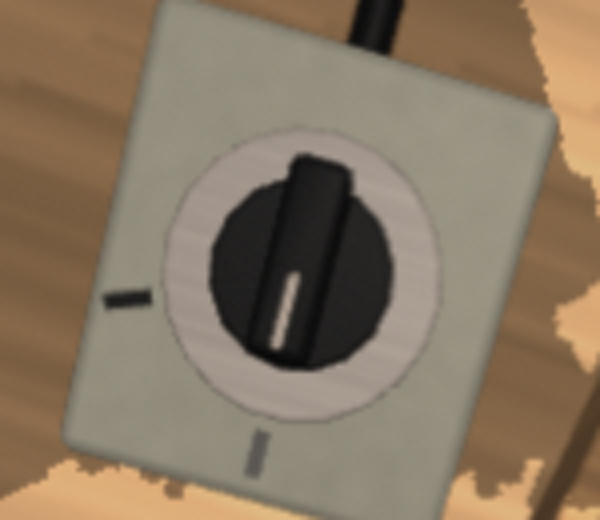

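```bash
python3 - <<'E'
from h import *
plan([(0.52,-0.374,0.19,3.228,.5)],turn=.12)
E
```

```text
from [ 0.4294 -0.4118  0.2458] yaw 0.3447 op 0.998 t 1.17
[{'dx': 3.9, 'dy': -0.2, 'dz': 2.2, 'az': -0.1153, 'fingers': 0.5}, {'dx': 3.9, 'dy': 0.3, 'dz': 2.2, 'az': -0.1153, 'fingers': 0.5}, {'dx': 3.9, 'dy': 0.7, 'dz': 2.2, 'az': -0.1153, 'fingers': 0.5}, {'dx': 3.8, 'dy': 1.2, 'dz': 2.2, 'az': -0.1153, 'fingers': 0.5}, {'dx': 3.6, 'dy': 1.6, 'dz': 2.2, 'az': -0.1153, 'fingers': 0.5}, {'dx': 3.4, 'dy': 2.0, 'dz': 2.2, 'az': -0.1153, 'fingers': 0.5}, {'dx': 3.1, 'dy': 2.4, 'dz': 2.2, 'az': -0.1153, 'fingers': 0.5}, {'dx': 2.9, 'dy': 2.7, 'dz': 2.2, 'az': -0.1153, 'fingers': 0.5}]
[{'dx': 2.5, 'dy': 3.0, 'dz': 2.2, 'az': -0.1153, 'fingers': 0.5}, {'dx': 2.2, 'dy': 3.3, 'dz': 2.2, 'az': -0.1153, 'fingers': 0.5}, {'dx': 1.8, 'dy': 3.5, 'dz': 2.2, 'az': -0.1153, 'fingers': 0.5}, {'dx': 1.4, 'dy': 3.7, 'dz': 2.2, 'az': -0.1153, 'fingers': 0.5}, {'dx': 0.9, 'dy': 3.8, 'dz': 2.2, 'az': -0.1153, 'fingers': 0.5}, {'dx': 0.5, 'dy': 3.9, 'dz': 2.2, 'az': -0.1153, 'fingers': 0.5}, {'dy': 3.9, 'dz': 2.2, 'az': -0.1153, 'fingers': 0.5}, {'dx': -0.4, 'dy': 3.9, 'dz': 2.2, 'az': -0.1153, 'fingers': 0.5}]
[{'dx': -0.9, 'dy': 3.8, 'dz': 2.2, 'az': -0.1153, 'fingers': 0.5}, {'dx': -1.3, 'dy': 3.7, 'dz': 2.2, 'az': -0.1153, 'fingers': 0.5}, {'dx': -1.7, 'dy': 3.5, 'dz': 2.2, 'az': -0.1153, 'fingers': 0.5}, {'dx': -2.1, 'dy': 3.3, 'dz': 2.2, 'az': -0.1153, 'fingers': 0.5}, {'dx': -2.5, 'dy': 3.0, 'dz': 2.2, 'az': -0.1153, 'fingers': 0.5}, {'dx': -2.8, 'dy': 2.7, 'dz': 2.2, 'az': -0.1153, 'fingers': 0.5}, {'dx': -3.1, 'dy': 2.4, 'dz': 2.2, 'az': -0.1153, 'fingers': 0.5}, {'dx': -3.4, 'dy': 2.0, 'dz': 2.2, 'az': -0.1153, 'fingers': 0.5}]
[{'dx': -3.6, 'dy': 1.6, 'dz': 2.2, 'az': -0.1153, 'fingers': 0.5}]
```

Request:
servo_tool:
  motion:
    - {"ax":0,"ay":0,"az":-0.12,"dx":4,"dy":0,"dz":2,"fingers":0.5}
    - {"ax":0,"ay":0,"az":-0.12,"dx":4,"dy":0,"dz":2,"fingers":0.5}
    - {"ax":0,"ay":0,"az":-0.12,"dx":4,"dy":1,"dz":2,"fingers":0.5}
    - {"ax":0,"ay":0,"az":-0.12,"dx":4,"dy":1,"dz":2,"fingers":0.5}
    - {"ax":0,"ay":0,"az":-0.12,"dx":4,"dy":2,"dz":2,"fingers":0.5}
    - {"ax":0,"ay":0,"az":-0.12,"dx":3,"dy":2,"dz":2,"fingers":0.5}
    - {"ax":0,"ay":0,"az":-0.12,"dx":3,"dy":2,"dz":2,"fingers":0.5}
    - {"ax":0,"ay":0,"az":-0.12,"dx":3,"dy":3,"dz":2,"fingers":0.5}

```text
time: 1.83
position: [0.4501, -0.4032, 0.2296]
ee_rot: [-0.003, 0.785, 0.62, -0.001]
ft_force: [-0.1, -0.5, 0.1]
opening: 0.5
```

Request:
servo_tool:
  motion:
    - {"ax":0,"ay":0,"az":-0.12,"dx":3,"dy":3,"dz":2,"fingers":0.5}
    - {"ax":0,"ay":0,"az":-0.12,"dx":2,"dy":3,"dz":2,"fingers":0.5}
    - {"ax":0,"ay":0,"az":-0.12,"dx":2,"dy":3,"dz":2,"fingers":0.5}
    - {"ax":0,"ay":0,"az":-0.12,"dx":1,"dy":4,"dz":2,"fingers":0.5}
    - {"ax":0,"ay":0,"az":-0.12,"dx":1,"dy":4,"dz":2,"fingers":0.5}
    - {"ax":0,"ay":0,"az":-0.12,"dx":0,"dy":4,"dz":2,"fingers":0.5}
    - {"ax":0,"ay":0,"az":-0.12,"dx":0,"dy":4,"dz":2,"fingers":0.5}
    - {"ax":0,"ay":0,"az":-0.12,"dx":0,"dy":4,"dz":2,"fingers":0.5}

```text
time: 2.5
position: [0.4677, -0.3931, 0.2133]
ee_rot: [-0.004, 0.392, 0.92, -0.0]
ft_force: [0.2, 0.1, 0.3]
opening: 0.498
```

Request:
servo_tool:
  motion:
    - {"ax":0,"ay":0,"az":-0.12,"dx":-1,"dy":4,"dz":2,"fingers":0.5}
    - {"ax":0,"ay":0,"az":-0.12,"dx":-1,"dy":4,"dz":2,"fingers":0.5}
    - {"ax":0,"ay":0,"az":-0.12,"dx":-2,"dy":3,"dz":2,"fingers":0.5}
    - {"ax":0,"ay":0,"az":-0.12,"dx":-2,"dy":3,"dz":2,"fingers":0.5}
    - {"ax":0,"ay":0,"az":-0.12,"dx":-3,"dy":3,"dz":2,"fingers":0.5}
    - {"ax":0,"ay":0,"az":-0.12,"dx":-3,"dy":3,"dz":2,"fingers":0.5}
    - {"ax":0,"ay":0,"az":-0.12,"dx":-3,"dy":2,"dz":2,"fingers":0.5}
    - {"ax":0,"ay":0,"az":0,"dx":0,"dy":0,"dz":0,"fingers":0.5}

```text
time: 3.17
position: [0.4816, -0.3842, 0.1988]
ee_rot: [-0.005, -0.037, 0.999, 0.001]
ft_force: [1.0, 0.3, -0.8]
opening: 0.5
```

```bash
python3 - <<'E'
from h import *
plan([(0.52,-0.374,0.18,3.228,.5)],turn=.12)
plan([(0.52,-0.374,0.09,3.228,.5)],turn=.12,start=(0.52,-0.374,0.18,3.228))
E
```

```text
from [ 0.4816 -0.3842  0.1988] yaw -3.0676 op 0.5 t 3.17
[{'dx': -19.6, 'dy': 3.6, 'dz': 9.2, 'ax': 0.0017, 'ay': -0.0051, 'az': -0.0062, 'fingers': 0.5}, {'dx': -19.6, 'dy': 3.5, 'dz': 9.3, 'ax': 0.0017, 'ay': -0.0051, 'az': -0.0062, 'fingers': 0.5}]
from [ 0.52  -0.374  0.18 ] yaw -3.0552 op 0.5 t 3.17
[{'dz': 30.0, 'fingers': 0.5}, {'dz': 30.0, 'fingers': 0.5}, {'dz': 30.0, 'fingers': 0.5}]
```

Request:
servo_tool:
  motion:
    - {"ax":0.002,"ay":-0.005,"az":-0.006,"dx":-19.6,"dy":3.6,"dz":9.2,"fingers":0.5}
    - {"ax":0.002,"ay":-0.005,"az":-0.006,"dx":-19.6,"dy":3.6,"dz":9.2,"fingers":0.5}
    - {"ax":0,"ay":0,"az":0,"dx":0,"dy":0,"dz":0,"fingers":0.5}

```text
time: 3.42
position: [0.5186, -0.3762, 0.1802]
ee_rot: [0.0, -0.036, 0.999, -0.001]
ft_force: [0.1, 0.2, -0.5]
opening: 0.503
```

```bash
python3 - <<'E'
from h import *
plan([(0.52,-0.374,0.13,3.228,.5)],turn=.12)
snap('wrist','w3')
E
```

```text
from [ 0.5186 -0.3762  0.1802] yaw -3.0697 op 0.503 t 3.42
[{'dx': -0.8, 'dy': 1.1, 'dz': 25.1, 'ax': -0.001, 'az': -0.0073, 'fingers': 0.5}, {'dx': -0.8, 'dy': 1.1, 'dz': 25.1, 'ax': -0.001, 'az': -0.0073, 'fingers': 0.5}]
```

View pics/w3.png

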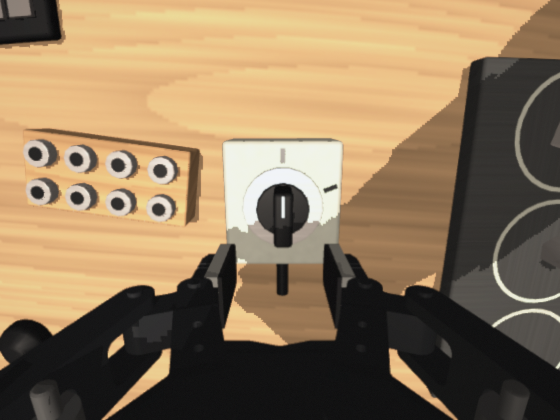

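Request:
servo_tool:
  motion:
    - {"ax":0,"ay":0,"az":-0.014,"dx":-1.4,"dy":2,"dz":25,"fingers":0.5}
    - {"ax":0,"ay":0,"az":-0.007,"dx":-0.8,"dy":1,"dz":25,"fingers":0.5}
    - {"ax":0,"ay":0,"az":0,"dx":0,"dy":0,"dz":25,"fingers":0.5}
    - {"ax":0,"ay":0,"az":0,"dx":0,"dy":0,"dz":16,"fingers":0.5}
    - {"ax":0,"ay":0,"az":0,"dx":0,"dy":0,"dz":0,"fingers":0.5}

```text
time: 3.88
position: [0.5186, -0.3758, 0.0886]
ee_rot: [0.001, -0.041, 0.999, -0.003]
ft_force: [0.2, -0.1, 0.7]
opening: 0.5
```

Close with moderate squeeze.

Request:
servo_tool:
  motion:
    - {"ax":0,"ay":0,"az":0,"dx":0,"dy":0,"dz":0,"fingers":0}
    - {"ax":0,"ay":0,"az":0,"dx":0,"dy":0,"dz":0,"fingers":0}
    - {"ax":0,"ay":0,"az":0,"dx":0,"dy":0,"dz":0,"fingers":0}
    - {"ax":0,"ay":0,"az":0,"dx":0,"dy":0,"dz":0,"fingers":0}
    - {"ax":0,"ay":0,"az":0,"dx":0,"dy":0,"dz":0,"fingers":0}
  squeeze: 50

```text
time: 4.3
position: [0.5177, -0.3741, 0.0902]
ee_rot: [0.001, -0.039, 0.999, -0.0]
ft_force: [2.9, -3.6, -20.7]
opening: 0.153
```

Request:
servo_tool:
  motion:
    - {"ax":0,"ay":0,"az":0.08,"dx":0,"dy":0,"dz":0,"fingers":0}
    - {"ax":0,"ay":0,"az":0.1,"dx":0,"dy":0,"dz":0,"fingers":0}
    - {"ax":0,"ay":0,"az":0.1,"dx":0,"dy":0,"dz":0,"fingers":0}
    - {"ax":0,"ay":0,"az":0.1,"dx":0,"dy":0,"dz":0,"fingers":0}
    - {"ax":0,"ay":0,"az":0.1,"dx":0,"dy":0,"dz":0,"fingers":0}
    - {"ax":0,"ay":0,"az":0.1,"dx":0,"dy":0,"dz":0,"fingers":0}

```text
time: 4.8
position: [0.518, -0.3726, 0.0902]
ee_rot: [-0.0, 0.26, 0.966, 0.002]
ft_force: [4.9, 1.1, -15.3]
opening: 0.149
```

Request:
servo_tool:
  motion:
    - {"ax":0,"ay":0,"az":0.1,"dx":0,"dy":0,"dz":0,"fingers":0}
    - {"ax":0,"ay":0,"az":0.1,"dx":0,"dy":0,"dz":0,"fingers":0}
    - {"ax":0,"ay":0,"az":0.1,"dx":0,"dy":0,"dz":0,"fingers":0}
    - {"ax":0,"ay":0,"az":0.1,"dx":0,"dy":0,"dz":0,"fingers":0}
    - {"ax":0,"ay":0,"az":0.08,"dx":0,"dy":0,"dz":0,"fingers":0}
    - {"ax":0,"ay":0,"az":0.05,"dx":0,"dy":0,"dz":0,"fingers":0}

```text
time: 5.3
position: [0.5191, -0.3714, 0.0902]
ee_rot: [-0.001, 0.517, 0.856, 0.004]
ft_force: [4.7, -0.9, -16.1]
opening: 0.148
```

Request:
servo_tool:
  motion:
    - {"ax":0,"ay":0,"az":0.03,"dx":0,"dy":0,"dz":0,"fingers":0}
    - {"ax":0,"ay":0,"az":0,"dx":0,"dy":0,"dz":0,"fingers":0.5}
    - {"ax":0,"ay":0,"az":0,"dx":0,"dy":0,"dz":0,"fingers":0.5}
    - {"ax":0,"ay":0,"az":0,"dx":0,"dy":0,"dz":0,"fingers":0.5}
    - {"ax":0,"ay":0,"az":0,"dx":0,"dy":0,"dz":-15,"fingers":0.5}
    - {"ax":0,"ay":0,"az":0,"dx":0,"dy":0,"dz":-30,"fingers":0.5}
    - {"ax":0,"ay":0,"az":0,"dx":0,"dy":0,"dz":-35,"fingers":0.5}
    - {"ax":0,"ay":0,"az":0,"dx":0,"dy":0,"dz":-35,"fingers":0.5}

```text
time: 5.97
position: [0.5172, -0.3719, 0.208]
ee_rot: [-0.003, 0.53, 0.848, 0.004]
ft_force: [-0.0, -0.8, 0.3]
opening: 0.5
```

```bash
python3 - <<'E'
from h import *
snap('wrist','w4');snap('top','t4')
s,p,R=cur();print(p,s['opening'])
t=cv2.imread('pics/t4.png')[140:290,205:445]
cv2.imwrite('pics/t4z.png',cv2.resize(t,None,fx=3.3,fy=3.3,interpolation=cv2.INTER_CUBIC))
E
```

```text
[ 0.51905355 -0.37365932  0.21261924] 0.5022445954015452
```

View pics/w4.png

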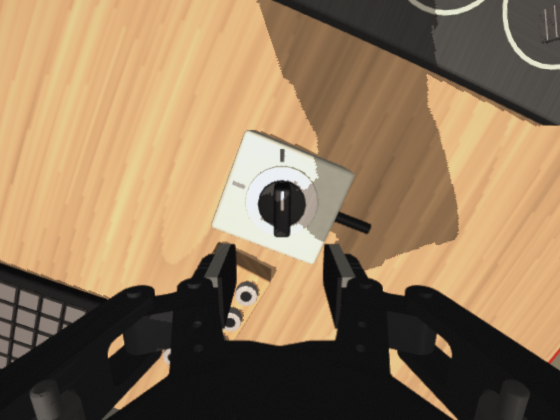

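View pics/t4z.png

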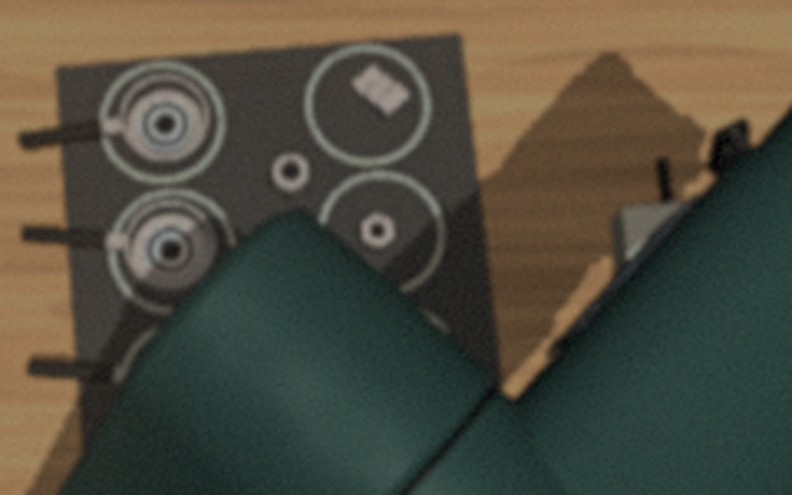

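```bash
python3 - <<'E'
from h import *
plan([(0.54,-0.16,0.30,1.57,1)],turn=.12)
E
```

```text
from [ 0.5191 -0.3737  0.2126] yaw 2.0238 op 0.502 t 6.07
[{'dx': 22.9, 'dy': 14.1, 'dz': -10.8, 'ax': 0.0008, 'az': 0.0567, 'fingers': 1}, {'dx': 23.6, 'dy': 12.8, 'dz': -10.8, 'ax': 0.0008, 'az': 0.0567, 'fingers': 1}, {'dx': 24.3, 'dy': 11.4, 'dz': -10.8, 'ax': 0.0008, 'az': 0.0567, 'fingers': 1}, {'dx': 24.9, 'dy': 10.0, 'dz': -10.9, 'ax': 0.0008, 'az': 0.0567, 'fingers': 1}, {'dx': 25.5, 'dy': 8.6, 'dz': -10.9, 'ax': 0.0008, 'az': 0.0567, 'fingers': 1}, {'dx': 25.9, 'dy': 7.1, 'dz': -10.9, 'ax': 0.0008, 'az': 0.0567, 'fingers': 1}, {'dx': 26.3, 'dy': 5.6, 'dz': -10.9, 'ax': 0.0008, 'az': 0.0567, 'fingers': 1}, {'dx': 26.5, 'dy': 4.1, 'dz': -10.9, 'ax': 0.0008, 'az': 0.0567, 'fingers': 1}]
```

Request:
servo_tool:
  motion:
    - {"ax":0,"ay":0,"az":0.057,"dx":23,"dy":14,"dz":-11,"fingers":1}
    - {"ax":0,"ay":0,"az":0.057,"dx":23.5,"dy":13,"dz":-11,"fingers":1}
    - {"ax":0,"ay":0,"az":0.057,"dx":24,"dy":11,"dz":-11,"fingers":1}
    - {"ax":0,"ay":0,"az":0.057,"dx":25,"dy":10,"dz":-11,"fingers":1}
    - {"ax":0,"ay":0,"az":0.057,"dx":25,"dy":8.6,"dz":-11,"fingers":1}
    - {"ax":0,"ay":0,"az":0.057,"dx":26,"dy":7,"dz":-11,"fingers":1}
    - {"ax":0,"ay":0,"az":0.057,"dx":26,"dy":5.6,"dz":-11,"fingers":1}
    - {"ax":0,"ay":0,"az":0.057,"dx":26,"dy":4,"dz":-11,"fingers":1}

```text
time: 6.73
position: [0.54, -0.1593, 0.309]
ee_rot: [0.006, 0.715, 0.699, 0.003]
ft_force: [0.5, 0.6, 0.7]
opening: 0.994
```

Request:
servo_tool:
  motion:
    - {"ax":0,"ay":0,"az":0,"dx":0,"dy":0,"dz":0,"fingers":1}
    - {"ax":0,"ay":0,"az":0,"dx":0,"dy":0,"dz":0,"fingers":1}

```text
time: 6.9
position: [0.5407, -0.1551, 0.3131]
ee_rot: [0.008, 0.714, 0.7, 0.005]
ft_force: [-0.2, 0.1, -0.0]
opening: 0.999
```

```bash
python3 - <<'E'
from h import *
snap('wrist','w5')
s,p,R=cur();print(p,np.arctan2(R[1,0],R[0,0]),s['q'])
E
```

```text
[ 0.54074043 -0.15531058  0.31323327] 1.550368480922104 [-0.42598054  0.30710083  0.189747    1.43451029  0.00301811  1.16522855]
```

View pics/w5.png

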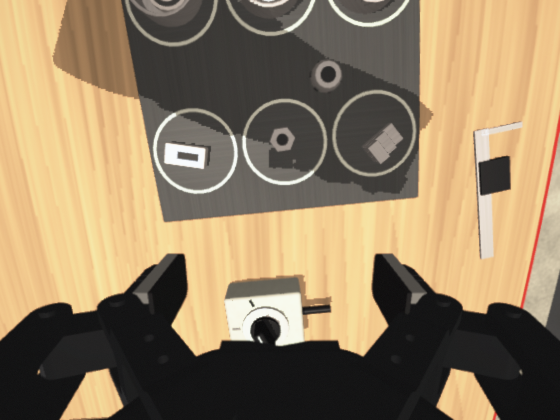

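```bash
python3 - <<'E'
from h import *
c=load('w5'); im=c['image'][40:200,150:430]; im=cv2.convertScaleAbs(im,alpha=1.8,beta=10)
cv2.imwrite('pics/w5z.png',cv2.resize(im,None,fx=2.8,fy=2.8,interpolation=cv2.INTER_CUBIC))
L=[(-.115,-.09),(0,-.09),(.115,-.09)]
R,t,e=fit2d(L,[ray(c,p,.035)[:2] for p in [(195.5,151),(284.5,141.5),(374,133)]]);print(t,np.arctan2(R[1,0],R[0,0]),e.round(4).tolist())
E
```

```text
[ 0.54510548 -0.02231349] 0.07701483842771657 [[-0.0001, -0.0001], [-0.0001, 0.0002], [0.0002, -0.0001]]
```

View pics/w5z.png

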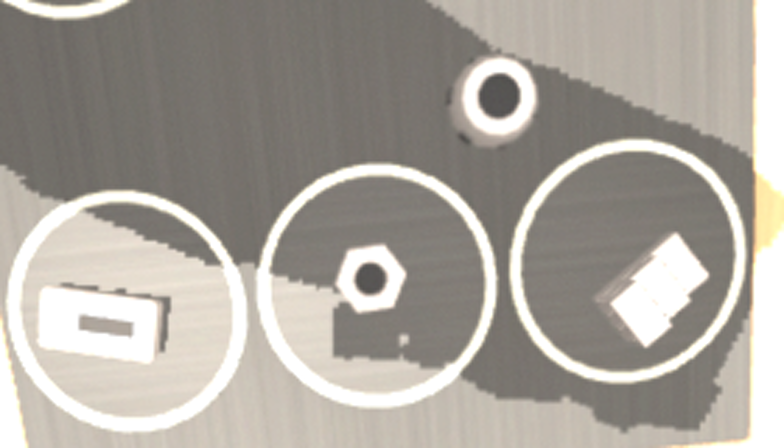

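```bash
python3 - <<'E'
from h import *
c=load('w5')
f=lambda p,z: ray(c,(150+p[0]/2.8,40+p[1]/2.8),z)
P=[f(p,.053) for p in [(40,287),(163,297),(157,363),(38,347)]]
print('strap',np.mean(P,0),np.degrees(np.arctan2(*(P[1]-P[0])[1::-1])),np.linalg.norm(P[1]-P[0]),np.linalg.norm(P[2]-P[1]))
print('hex',f((371,279),.069)); 
H=[f(p,.069)-f((371,279),.069) for p in [(382,245),(405,275),(389,308),(352,314),(337,280),(350,248)]]
print([(round(np.degrees(np.arctan2(h[1],h[0])),0),round(np.linalg.norm(h)*1e3)) for h in H])
print('nut',f((499,97),.059))
a=cv2.convertScaleAbs(c['image'][115:175,355:415],alpha=1.0)
b=load('side0')['image'][235:265,315:350]
b=cv2.resize(b,(420,360),interpolation=cv2.INTER_CUBIC);a=cv2.resize(a,(360,360),interpolation=cv2.INTER_CUBIC)
cv2.imwrite('pics/step.png',np.hstack([a,b]))
E
```

```text
strap [ 0.42899775 -0.12486755  0.053     ] -6.172478159892978 0.05378348851852067 0.02930874043822532
hex [ 0.5486165  -0.10762752  0.069     ]
[(np.float64(71.0), 15), (np.float64(5.0), 14), (np.float64(-59.0), 14), (np.float64(-120.0), 17), (np.float64(-180.0), 14), (np.float64(123.0), 15)]
nut [ 0.6027948  -0.03570524  0.059     ]
```

View pics/step.png

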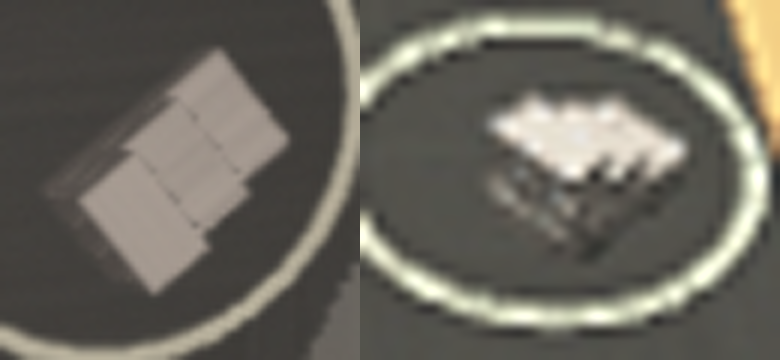

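```bash
python3 - <<'E'
from h import *
c=load('w5')
f=lambda p,z: ray(c,(355+p[0]/6,115+p[1]/6),z)[:2]
A=[f(p,.065) for p in [(78,200),(132,148),(210,245),(153,297)]]
B=[f(p,.045) for p in [(218,47),(290,140)]]
print(A,B)
tall=(A[0]+A[3])/2; low=(B[0]+B[1])/2; d=(low-tall); print('len',np.linalg.norm(d),np.degrees(np.arctan2(d[1],d[0])))
u=d/np.linalg.norm(d); print('tall',tall,'low',low,'c',tall+u*.0145)
w=A[0]-A[3];print('width',np.linalg.norm(w),np.degrees(np.arctan2(w[1],w[0]))-90); w=B[0]-B[1];print(np.linalg.norm(w),np.degrees(np.arctan2(w[1],w[0]))-90)
E
```

```text
[array([ 0.65108417, -0.12006162]), array([ 0.66143813, -0.11001987]), array([ 0.67847797, -0.12951109]), array([ 0.66745324, -0.13980025])] [array([ 0.68486634, -0.09088676]), array([ 0.70150415, -0.11005794])]
len 0.0449237111503036 40.97631008321871
tall [ 0.65926871 -0.12993093] low [ 0.69318524 -0.10047235] c [ 0.67021593 -0.1204226 ]
width 0.025642924697425785 39.668614255322666
0.025384074398771703 40.95325638033373
```

```bash
python3 - <<'E'
from h import *
plan([(0.5486,-0.1077,0.12,1.105,.6)],turn=.12)
plan([(0.5486,-0.1077,0.055,1.105,.6)],start=(0.5486,-0.1077,0.12,1.105))
E
```

```text
from [ 0.5407 -0.1553  0.3132] yaw 1.5504 op 1.0 t 6.95
[{'dx': 7.0, 'dy': 0.5, 'dz': 27.6, 'ax': 0.0028, 'az': 0.0636, 'fingers': 0.6}, {'dx': 7.0, 'dy': 0.1, 'dz': 27.6, 'ax': 0.0028, 'az': 0.0636, 'fingers': 0.6}, {'dx': 7.0, 'dy': -0.3, 'dz': 27.6, 'ax': 0.0028, 'az': 0.0636, 'fingers': 0.6}, {'dx': 6.9, 'dy': -0.6, 'dz': 27.6, 'ax': 0.0028, 'az': 0.0636, 'fingers': 0.6}, {'dx': 6.9, 'dy': -1.0, 'dz': 27.6, 'ax': 0.0028, 'az': 0.0636, 'fingers': 0.6}, {'dx': 6.8, 'dy': -1.4, 'dz': 27.6, 'ax': 0.0028, 'az': 0.0636, 'fingers': 0.6}, {'dx': 6.7, 'dy': -1.7, 'dz': 27.6, 'ax': 0.0028, 'az': 0.0636, 'fingers': 0.6}]
from [ 0.5486 -0.1077  0.12  ] yaw 1.105 op 1.0 t 6.95
[{'dz': 21.7, 'fingers': 0.6}, {'dz': 21.7, 'fingers': 0.6}, {'dz': 21.7, 'fingers': 0.6}]
```

Request:
servo_tool:
  motion:
    - {"ax":0.003,"ay":0,"az":0.064,"dx":7,"dy":0.5,"dz":27,"fingers":0.6}
    - {"ax":0.003,"ay":0,"az":0.064,"dx":7,"dy":0,"dz":27,"fingers":0.6}
    - {"ax":0.003,"ay":0,"az":0.064,"dx":7,"dy":-0.3,"dz":27,"fingers":0.6}
    - {"ax":0.003,"ay":0,"az":0.064,"dx":7,"dy":-0.6,"dz":27,"fingers":0.6}
    - {"ax":0.003,"ay":0,"az":0.064,"dx":7,"dy":-1,"dz":27,"fingers":0.6}
    - {"ax":0.003,"ay":0,"az":0.064,"dx":7,"dy":-1.4,"dz":27,"fingers":0.6}
    - {"ax":0.003,"ay":0,"az":0.064,"dx":7,"dy":-1.7,"dz":27,"fingers":0.6}
    - {"ax":0,"ay":0,"az":0,"dx":0,"dy":0,"dz":0,"fingers":0.6}

```text
time: 7.62
position: [0.5485, -0.1136, 0.1163]
ee_rot: [0.002, 0.857, 0.515, -0.0]
ft_force: [-0.7, 0.4, -0.7]
opening: 0.598
```

```bash
python3 - <<'E'
from h import *
plan([(0.5486,-0.1077,0.055,1.105,.6)],turn=.12)
E
```

```text
from [ 0.5485 -0.1136  0.1163] yaw 1.082 op 0.598 t 7.62
[{'dx': 1.8, 'dy': -1.0, 'dz': 20.4, 'ax': 0.001, 'ay': 0.0009, 'az': -0.0077, 'fingers': 0.6}, {'dx': 1.8, 'dy': -0.9, 'dz': 20.4, 'ax': 0.001, 'ay': 0.0009, 'az': -0.0077, 'fingers': 0.6}, {'dx': 1.8, 'dy': -0.9, 'dz': 20.4, 'ax': 0.001, 'ay': 0.0009, 'az': -0.0077, 'fingers': 0.6}]
```

Request:
servo_tool:
  motion:
    - {"ax":0,"ay":0,"az":-0.02,"dx":6,"dy":-3,"dz":15,"fingers":0.6}
    - {"ax":0,"ay":0,"az":0,"dx":1,"dy":-1,"dz":20,"fingers":0.6}
    - {"ax":0,"ay":0,"az":0,"dx":0,"dy":0,"dz":20,"fingers":0.6}
    - {"ax":0,"ay":0,"az":0,"dx":0,"dy":0,"dz":4,"fingers":0.6}
    - {"ax":0,"ay":0,"az":0,"dx":0,"dy":0,"dz":0,"fingers":0.6}

```text
time: 8.03
position: [0.5492, -0.1108, 0.0588]
ee_rot: [0.003, 0.849, 0.528, -0.0]
ft_force: [0.2, 0.1, 0.1]
opening: 0.6
```

Request:
servo_tool:
  motion:
    - {"ax":0,"ay":0,"az":0,"dx":4,"dy":-1,"dz":4,"fingers":0.6}
    - {"ax":0,"ay":0,"az":0,"dx":0,"dy":0,"dz":0,"fingers":0}
    - {"ax":0,"ay":0,"az":0,"dx":0,"dy":0,"dz":0,"fingers":0}
    - {"ax":0,"ay":0,"az":0,"dx":0,"dy":0,"dz":0,"fingers":0}
    - {"ax":0,"ay":0,"az":0,"dx":0,"dy":0,"dz":0,"fingers":0}
    - {"ax":0,"ay":0,"az":0,"dx":0,"dy":0,"dz":-10,"fingers":0}
    - {"ax":0,"ay":0,"az":0,"dx":0,"dy":0,"dz":-20,"fingers":0}
  squeeze: 60

```text
time: 8.62
position: [0.5507, -0.1081, 0.0881]
ee_rot: [0.004, 0.849, 0.529, 0.0]
ft_force: [-0.0, 0.9, -1.6]
opening: 0.32
```

```bash
python3 - <<'E'
from h import *
plan([(0.56,-0.08,0.15,1.105,0),(0.565,0.315,0.15,1.57,0)],turn=.12,step=34)
E
```

```text
from [ 0.5507 -0.1081  0.0881] yaw 1.1152 op 0.32 t 8.62
[{'dx': 14.5, 'dy': -1.8, 'dz': -31.0, 'ax': 0.0033, 'ay': 0.0019, 'az': 0.0051, 'fingers': 0}, {'dx': 14.6, 'dy': -2.0, 'dz': -31.0, 'ax': 0.0033, 'ay': 0.0019, 'az': 0.0051, 'fingers': 0}, {'dx': 29.6, 'dy': -14.4, 'az': -0.0388, 'fingers': 0}, {'dx': 30.1, 'dy': -13.3, 'az': -0.0388, 'fingers': 0}, {'dx': 30.6, 'dy': -12.1, 'az': -0.0388, 'fingers': 0}, {'dx': 31.1, 'dy': -10.9, 'az': -0.0388, 'fingers': 0}, {'dx': 31.5, 'dy': -9.7, 'az': -0.0388, 'fingers': 0}, {'dx': 31.8, 'dy': -8.4, 'az': -0.0388, 'fingers': 0}]
[{'dx': 32.1, 'dy': -7.2, 'az': -0.0388, 'fingers': 0}, {'dx': 32.4, 'dy': -6.0, 'az': -0.0388, 'fingers': 0}, {'dx': 32.6, 'dy': -4.7, 'az': -0.0388, 'fingers': 0}, {'dx': 32.7, 'dy': -3.4, 'az': -0.0388, 'fingers': 0}, {'dx': 32.8, 'dy': -2.2, 'az': -0.0388, 'fingers': 0}, {'dx': 32.9, 'dy': -0.9, 'az': -0.0388, 'fingers': 0}]
```

Request:
servo_tool:
  motion:
    - {"ax":0,"ay":0,"az":0,"dx":14,"dy":-2,"dz":-31,"fingers":0}
    - {"ax":0,"ay":0,"az":0,"dx":14,"dy":-2,"dz":-31,"fingers":0}
    - {"ax":0,"ay":0,"az":-0.039,"dx":29,"dy":-14,"dz":0,"fingers":0}
    - {"ax":0,"ay":0,"az":-0.039,"dx":30,"dy":-13,"dz":0,"fingers":0}
    - {"ax":0,"ay":0,"az":-0.039,"dx":30,"dy":-12,"dz":0,"fingers":0}
    - {"ax":0,"ay":0,"az":-0.039,"dx":31,"dy":-11,"dz":0,"fingers":0}
    - {"ax":0,"ay":0,"az":-0.039,"dx":31,"dy":-10,"dz":0,"fingers":0}
    - {"ax":0,"ay":0,"az":-0.039,"dx":31,"dy":-8,"dz":0,"fingers":0}

```text
time: 9.28
position: [0.5618, 0.117, 0.1588]
ee_rot: [0.008, 0.781, 0.625, 0.003]
ft_force: [0.1, -0.4, -1.2]
opening: 0.323
```

Request:
servo_tool:
  motion:
    - {"ax":0,"ay":0,"az":-0.039,"dx":32,"dy":-7,"dz":0,"fingers":0}
    - {"ax":0,"ay":0,"az":-0.039,"dx":32,"dy":-6,"dz":0,"fingers":0}
    - {"ax":0,"ay":0,"az":-0.039,"dx":32,"dy":-5,"dz":0,"fingers":0}
    - {"ax":0,"ay":0,"az":-0.039,"dx":32,"dy":-3,"dz":0,"fingers":0}
    - {"ax":0,"ay":0,"az":-0.039,"dx":30,"dy":-2,"dz":0,"fingers":0}
    - {"ax":0,"ay":0,"az":0,"dx":0,"dy":0,"dz":0,"fingers":0}

```text
time: 9.78
position: [0.559, 0.2904, 0.1595]
ee_rot: [0.008, 0.71, 0.704, 0.004]
ft_force: [-1.4, -0.0, -0.8]
opening: 0.317
```

```bash
python3 - <<'E'
from h import *
snap('wrist','w6');snap('top','t6')
t=cv2.imread('pics/t6.png')[140:290,115:355]
cv2.imwrite('pics/t6z.png',cv2.resize(t,None,fx=3.3,fy=3.3,interpolation=cv2.INTER_CUBIC))
plan([(0.565,0.315,0.032,1.57,0)],turn=.12,step=34)
E
```

```text
from [0.5593 0.2869 0.1595] yaw 1.559 op 0.318 t 9.88
[{'dx': 7.3, 'dy': 0.8, 'dz': 31.8, 'ax': 0.0042, 'ay': 0.002, 'az': -0.0027, 'fingers': 0}, {'dx': 7.2, 'dy': 1.0, 'dz': 31.9, 'ax': 0.0042, 'ay': 0.002, 'az': -0.0027, 'fingers': 0}, {'dx': 7.2, 'dy': 1.1, 'dz': 31.9, 'ax': 0.0042, 'ay': 0.002, 'az': -0.0027, 'fingers': 0}, {'dx': 7.1, 'dy': 1.3, 'dz': 31.9, 'ax': 0.0042, 'ay': 0.002, 'az': -0.0027, 'fingers': 0}]
```

View pics/w6.png

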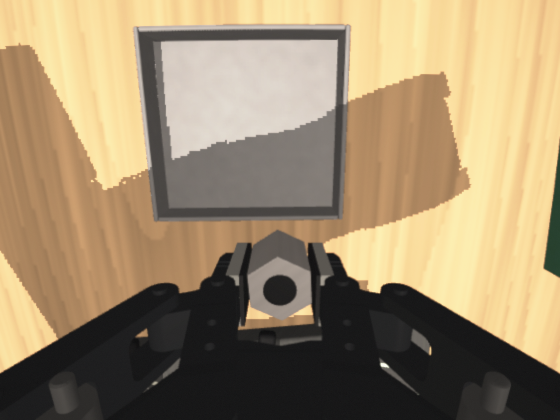

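View pics/t6z.png

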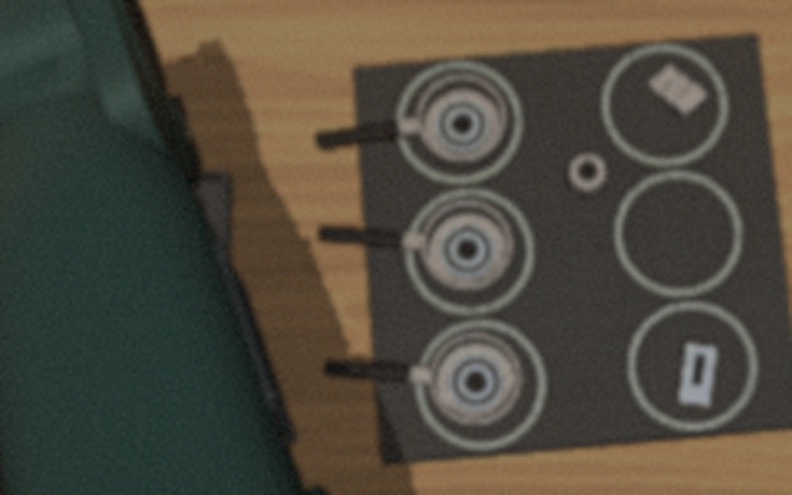

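```bash
python3 - <<'E'
from h import *
c=load('w6'); P=[ray(c,p,.035)[:2] for p in [(136,28),(349,26),(342,219),(154,220)]]
print(P); R,t,e=fit2d([(-.08,.075),(.08,.075),(.08,-.075),(-.08,-.075)],P);print(t,np.arctan2(R[1,0],R[0,0]),e)
E
```

```text
[array([0.45608307, 0.42637415]), array([0.61256526, 0.42608147]), array([0.61336996, 0.27749699]), array([0.45376034, 0.27867511])]
[0.53394466 0.35215693] -0.004873108750242654 [[ 0.00177198 -0.00117174]
 [-0.00174393 -0.00068472]
 [-0.00020827  0.00072902]
 [ 0.00018021  0.00112744]]
```

Request:
servo_tool:
  motion:
    - {"ax":0.008,"ay":0.004,"az":0,"dx":20,"dy":4,"dz":20,"fingers":0}
    - {"ax":0.008,"ay":0.004,"az":0,"dx":12,"dy":3,"dz":32,"fingers":0}
    - {"ax":0,"ay":0,"az":0,"dx":3,"dy":1,"dz":32,"fingers":0}
    - {"ax":0,"ay":0,"az":0,"dx":0,"dy":0,"dz":25,"fingers":0}
    - {"ax":0,"ay":0,"az":0,"dx":0,"dy":0,"dz":16,"fingers":0}
    - {"ax":0,"ay":0,"az":0,"dx":0,"dy":0,"dz":0,"fingers":0}

```text
time: 10.38
position: [0.5717, 0.3172, 0.0331]
ee_rot: [0.002, 0.714, 0.7, 0.002]
ft_force: [-1.3, -1.0, -2.0]
opening: 0.314
```

Request:
servo_tool:
  motion:
    - {"ax":0,"ay":0,"az":0,"dx":0,"dy":-3,"dz":6,"fingers":0}
    - {"ax":0,"ay":0,"az":0,"dx":0,"dy":0,"dz":0,"fingers":0}
    - {"ax":0,"ay":0,"az":0,"dx":0,"dy":0,"dz":0,"fingers":0.42}
    - {"ax":0,"ay":0,"az":0,"dx":0,"dy":0,"dz":0,"fingers":0.42}
    - {"ax":0,"ay":0,"az":0,"dx":0,"dy":0,"dz":-20,"fingers":0.42}
    - {"ax":0,"ay":0,"az":0,"dx":0,"dy":0,"dz":-35,"fingers":0.42}
    - {"ax":0,"ay":0,"az":0,"dx":0,"dy":0,"dz":-40,"fingers":0.42}
    - {"ax":0,"ay":0,"az":0,"dx":-20,"dy":0,"dz":-35,"fingers":0.6}

```text
time: 11.05
position: [0.5659, 0.2946, 0.161]
ee_rot: [0.001, 0.715, 0.699, 0.0]
ft_force: [0.4, 0.9, 0.3]
opening: 0.539
```

```bash
python3 - <<'E'
from h import *
snap('wrist','w7')
plan([(0.604,-0.036,0.17,1.57,.6)],turn=.12,step=36)
E
```

```text
from [0.5681 0.2912 0.1682] yaw 1.546 op 0.597 t 11.1
[{'dx': -32.6, 'dy': 4.4, 'dz': -0.2, 'ax': 0.0009, 'az': -0.0024, 'fingers': 0.6}, {'dx': -32.6, 'dy': 4.3, 'dz': -0.2, 'ax': 0.0009, 'az': -0.0024, 'fingers': 0.6}, {'dx': -32.6, 'dy': 4.2, 'dz': -0.2, 'ax': 0.0009, 'az': -0.0024, 'fingers': 0.6}, {'dx': -32.7, 'dy': 4.2, 'dz': -0.2, 'ax': 0.0009, 'az': -0.0024, 'fingers': 0.6}, {'dx': -32.7, 'dy': 4.1, 'dz': -0.2, 'ax': 0.0009, 'az': -0.0024, 'fingers': 0.6}, {'dx': -32.7, 'dy': 4.0, 'dz': -0.2, 'ax': 0.0009, 'az': -0.0024, 'fingers': 0.6}, {'dx': -32.7, 'dy': 3.9, 'dz': -0.2, 'ax': 0.0009, 'az': -0.0024, 'fingers': 0.6}, {'dx': -32.7, 'dy': 3.8, 'dz': -0.2, 'ax': 0.0009, 'az': -0.0024, 'fingers': 0.6}]
[{'dx': -32.7, 'dy': 3.8, 'dz': -0.2, 'ax': 0.0009, 'az': -0.0024, 'fingers': 0.6}, {'dx': -32.7, 'dy': 3.7, 'dz': -0.2, 'ax': 0.0009, 'az': -0.0024, 'fingers': 0.6}]
```

View pics/w7.png

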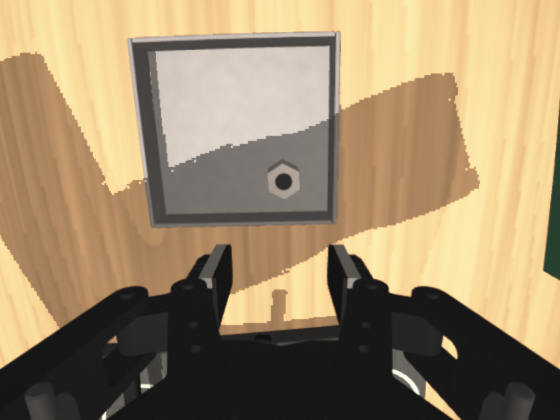

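Request:
servo_tool:
  motion:
    - {"ax":0,"ay":0,"az":-0.003,"dx":-33,"dy":4,"dz":0,"fingers":0.6}
    - {"ax":0,"ay":0,"az":-0.003,"dx":-33,"dy":4,"dz":0,"fingers":0.6}
    - {"ax":0,"ay":0,"az":-0.003,"dx":-33,"dy":4,"dz":0,"fingers":0.6}
    - {"ax":0,"ay":0,"az":-0.003,"dx":-33,"dy":4,"dz":0,"fingers":0.6}
    - {"ax":0,"ay":0,"az":-0.003,"dx":-33,"dy":4,"dz":0,"fingers":0.6}
    - {"ax":0,"ay":0,"az":-0.003,"dx":-33,"dy":4,"dz":0,"fingers":0.6}
    - {"ax":0,"ay":0,"az":-0.003,"dx":-33,"dy":4,"dz":0,"fingers":0.6}
    - {"ax":0,"ay":0,"az":-0.003,"dx":-33,"dy":4,"dz":0,"fingers":0.6}

```text
time: 11.77
position: [0.6003, 0.02, 0.1825]
ee_rot: [0.01, 0.705, 0.709, 0.013]
ft_force: [0.4, -0.3, 0.4]
opening: 0.599
```

Request:
servo_tool:
  motion:
    - {"ax":0,"ay":0,"az":-0.003,"dx":-33,"dy":4,"dz":0,"fingers":0.6}
    - {"ax":0,"ay":0,"az":0,"dx":-25,"dy":3,"dz":10,"fingers":0.6}
    - {"ax":0,"ay":0,"az":0,"dx":0,"dy":0,"dz":20,"fingers":0.6}
    - {"ax":0,"ay":0,"az":0,"dx":0,"dy":0,"dz":0,"fingers":0.6}

```text
time: 12.1
position: [0.6106, -0.0488, 0.1568]
ee_rot: [0.015, 0.706, 0.708, 0.015]
ft_force: [-0.7, 0.7, -0.7]
opening: 0.602
```

```bash
python3 - <<'E'
from h import *
plan([(0.6025,-0.0362,0.055,1.57,.6)],turn=.12,step=36)
E
```

```text
from [ 0.6106 -0.0488  0.1568] yaw 1.5734 op 0.602 t 12.1
[{'dx': 4.2, 'dy': -4.1, 'dz': 33.8, 'ax': 0.0138, 'az': 0.0011, 'fingers': 0.6}, {'dx': 4.2, 'dy': -3.6, 'dz': 33.9, 'ax': 0.0138, 'az': 0.0011, 'fingers': 0.6}, {'dx': 4.2, 'dy': -3.2, 'dz': 33.9, 'ax': 0.0138, 'az': 0.0011, 'fingers': 0.6}]
```

Request:
servo_tool:
  motion:
    - {"ax":0.042,"ay":0,"az":0,"dx":13,"dy":-10,"dz":15,"fingers":0.6}
    - {"ax":0,"ay":0,"az":0,"dx":2,"dy":-1,"dz":25,"fingers":0.6}
    - {"ax":0,"ay":0,"az":0,"dx":0,"dy":0,"dz":20,"fingers":0.6}
    - {"ax":0,"ay":0,"az":0,"dx":0,"dy":0,"dz":0,"fingers":0.6}

```text
time: 12.43
position: [0.6, -0.032, 0.0988]
ee_rot: [0.0, 0.706, 0.708, -0.001]
ft_force: [-0.8, 1.2, -0.2]
opening: 0.6
```

```bash
python3 - <<'E'
from h import *
plan([(0.6025,-0.0362,0.055,1.57,.6)],turn=.12,step=36)
E
```

```text
from [ 0.6    -0.032   0.0988] yaw 1.5728 op 0.6 t 12.43
[{'dx': -2.1, 'dy': 1.3, 'dz': 21.9, 'ay': 0.0007, 'az': 0.0014, 'fingers': 0.6}, {'dx': -2.1, 'dy': 1.3, 'dz': 21.9, 'ay': 0.0007, 'az': 0.0014, 'fingers': 0.6}]
```

Request:
servo_tool:
  motion:
    - {"ax":0,"ay":0,"az":0,"dx":-5,"dy":3,"dz":20,"fingers":0.6}
    - {"ax":0,"ay":0,"az":0,"dx":0,"dy":0,"dz":20,"fingers":0.6}
    - {"ax":0,"ay":0,"az":0,"dx":0,"dy":0,"dz":4,"fingers":0.6}
    - {"ax":0,"ay":0,"az":0,"dx":0,"dy":0,"dz":0,"fingers":0.6}

```text
time: 12.77
position: [0.6039, -0.0335, 0.0585]
ee_rot: [0.001, 0.705, 0.709, -0.0]
ft_force: [0.1, -0.1, 0.1]
opening: 0.594
```

Request:
servo_tool:
  motion:
    - {"ax":0,"ay":0,"az":0,"dx":-3,"dy":0,"dz":6,"fingers":0.6}
    - {"ax":0,"ay":0,"az":0,"dx":0,"dy":0,"dz":0,"fingers":0}
    - {"ax":0,"ay":0,"az":0,"dx":0,"dy":0,"dz":0,"fingers":0}
    - {"ax":0,"ay":0,"az":0,"dx":0,"dy":0,"dz":0,"fingers":0}
    - {"ax":0,"ay":0,"az":0,"dx":0,"dy":0,"dz":0,"fingers":0}
    - {"ax":0,"ay":0,"az":0,"dx":0,"dy":0,"dz":-10,"fingers":0}
    - {"ax":0,"ay":0,"az":0,"dx":0,"dy":0,"dz":-35,"fingers":0}
    - {"ax":0,"ay":0,"az":0,"dx":0,"dy":0,"dz":-35,"fingers":0}

```text
time: 13.43
position: [0.602, -0.0353, 0.1355]
ee_rot: [-0.001, 0.705, 0.71, -0.002]
ft_force: [1.8, -1.0, -1.4]
opening: 0.387
```

```bash
python3 - <<'E'
from h import *
plan([(0.56,0.386,0.16,1.57,0)],turn=.12,step=36)
E
```

```text
from [ 0.602  -0.0353  0.1355] yaw 1.5779 op 0.387 t 13.43
[{'dx': 35.1, 'dy': -3.3, 'dz': -2.1, 'az': 0.0007, 'fingers': 0}, {'dx': 35.1, 'dy': -3.3, 'dz': -2.1, 'az': 0.0007, 'fingers': 0}, {'dx': 35.1, 'dy': -3.3, 'dz': -2.1, 'az': 0.0007, 'fingers': 0}, {'dx': 35.1, 'dy': -3.3, 'dz': -2.1, 'az': 0.0007, 'fingers': 0}, {'dx': 35.1, 'dy': -3.3, 'dz': -2.1, 'az': 0.0007, 'fingers': 0}, {'dx': 35.1, 'dy': -3.4, 'dz': -2.0, 'az': 0.0007, 'fingers': 0}, {'dx': 35.1, 'dy': -3.4, 'dz': -2.0, 'az': 0.0007, 'fingers': 0}, {'dx': 35.1, 'dy': -3.4, 'dz': -2.0, 'az': 0.0007, 'fingers': 0}]
[{'dx': 35.1, 'dy': -3.4, 'dz': -2.0, 'az': 0.0007, 'fingers': 0}, {'dx': 35.1, 'dy': -3.5, 'dz': -2.0, 'az': 0.0007, 'fingers': 0}, {'dx': 35.1, 'dy': -3.5, 'dz': -2.0, 'az': 0.0007, 'fingers': 0}, {'dx': 35.1, 'dy': -3.5, 'dz': -2.0, 'az': 0.0007, 'fingers': 0}]
```

Request:
servo_tool:
  motion:
    - {"ax":0,"ay":0,"az":0,"dx":35,"dy":-3,"dz":-2,"fingers":0}
    - {"ax":0,"ay":0,"az":0,"dx":35,"dy":-3,"dz":-2,"fingers":0}
    - {"ax":0,"ay":0,"az":0,"dx":35,"dy":-3,"dz":-2,"fingers":0}
    - {"ax":0,"ay":0,"az":0,"dx":35,"dy":-3,"dz":-2,"fingers":0}
    - {"ax":0,"ay":0,"az":0,"dx":35,"dy":-3,"dz":-2,"fingers":0}
    - {"ax":0,"ay":0,"az":0,"dx":35,"dy":-3,"dz":-2,"fingers":0}
    - {"ax":0,"ay":0,"az":0,"dx":35,"dy":-3,"dz":-2,"fingers":0}
    - {"ax":0,"ay":0,"az":0,"dx":35,"dy":-3,"dz":-2,"fingers":0}

```text
time: 14.1
position: [0.5802, 0.249, 0.1681]
ee_rot: [0.006, 0.709, 0.706, 0.004]
ft_force: [0.3, 0.7, -0.4]
opening: 0.393
```

Request:
servo_tool:
  motion:
    - {"ax":0,"ay":0,"az":0,"dx":35,"dy":-3,"dz":-2,"fingers":0}
    - {"ax":0,"ay":0,"az":0,"dx":35,"dy":-3,"dz":-2,"fingers":0}
    - {"ax":0,"ay":0,"az":0,"dx":35,"dy":-3,"dz":-2,"fingers":0}
    - {"ax":0,"ay":0,"az":0,"dx":20,"dy":-3,"dz":0,"fingers":0}
    - {"ax":0,"ay":0,"az":0,"dx":0,"dy":0,"dz":0,"fingers":0}

```text
time: 14.52
position: [0.5651, 0.3866, 0.1795]
ee_rot: [0.006, 0.707, 0.707, 0.006]
ft_force: [0.5, 0.3, -1.7]
opening: 0.39
```

```bash
python3 - <<'E'
from h import *
plan([(0.56,0.386,0.03,1.57,0)],turn=.12,step=36)
E
```

```text
from [0.5651 0.3866 0.1795] yaw 1.5716 op 0.39 t 14.52
[{'dx': -0.1, 'dy': -1.5, 'dz': 29.9, 'ax': 0.0033, 'fingers': 0}, {'dx': -0.1, 'dy': -1.4, 'dz': 29.9, 'ax': 0.0033, 'fingers': 0}, {'dx': -0.1, 'dy': -1.3, 'dz': 29.9, 'ax': 0.0033, 'fingers': 0}, {'dx': -0.1, 'dy': -1.2, 'dz': 29.9, 'ax': 0.0033, 'fingers': 0}, {'dx': -0.1, 'dy': -1.1, 'dz': 29.9, 'ax': 0.0033, 'fingers': 0}]
```

Request:
servo_tool:
  motion:
    - {"ax":0.016,"ay":0,"az":0,"dx":0,"dy":-6,"dz":25,"fingers":0}
    - {"ax":0,"ay":0,"az":0,"dx":0,"dy":-1,"dz":35,"fingers":0}
    - {"ax":0,"ay":0,"az":0,"dx":0,"dy":0,"dz":35,"fingers":0}
    - {"ax":0,"ay":0,"az":0,"dx":0,"dy":0,"dz":30,"fingers":0}
    - {"ax":0,"ay":0,"az":0,"dx":0,"dy":0,"dz":18,"fingers":0}
    - {"ax":0,"ay":0,"az":0,"dx":0,"dy":0,"dz":0,"fingers":0}

```text
time: 15.02
position: [0.5597, 0.3884, 0.0383]
ee_rot: [0.001, 0.706, 0.708, 0.004]
ft_force: [-0.1, -0.4, -0.9]
opening: 0.387
```

Request:
servo_tool:
  motion:
    - {"ax":0,"ay":0,"az":0,"dx":0,"dy":0,"dz":11,"fingers":0}
    - {"ax":0,"ay":0,"az":0,"dx":0,"dy":0,"dz":0,"fingers":0}
    - {"ax":0,"ay":0,"az":0,"dx":0,"dy":0,"dz":0,"fingers":0.52}
    - {"ax":0,"ay":0,"az":0,"dx":0,"dy":0,"dz":0,"fingers":0.52}
    - {"ax":0,"ay":0,"az":0,"dx":0,"dy":0,"dz":-20,"fingers":0.52}
    - {"ax":0,"ay":0,"az":0,"dx":0,"dy":0,"dz":-35,"fingers":0.52}
    - {"ax":0,"ay":0,"az":0,"dx":0,"dy":0,"dz":-40,"fingers":0.52}
    - {"ax":0,"ay":0,"az":0,"dx":-20,"dy":0,"dz":-35,"fingers":0.6}

```text
time: 15.68
position: [0.5582, 0.3681, 0.1624]
ee_rot: [0.001, 0.706, 0.709, 0.003]
ft_force: [0.5, 0.0, 0.6]
opening: 0.6
```

```bash
python3 - <<'E'
from h import *
plan([(0.665,-0.1245,0.17,.707,.6)],turn=.12,step=36)
E
```

```text
from [0.5582 0.3681 0.1624] yaw 1.5752 op 0.6 t 15.68
[{'dx': -35.2, 'dy': 7.5, 'dz': -0.6, 'az': 0.062, 'fingers': 0.6}, {'dx': -34.7, 'dy': 9.6, 'dz': -0.6, 'az': 0.062, 'fingers': 0.6}, {'dx': -34.0, 'dy': 11.8, 'dz': -0.6, 'az': 0.062, 'fingers': 0.6}, {'dx': -33.2, 'dy': 13.9, 'dz': -0.6, 'az': 0.062, 'fingers': 0.6}, {'dx': -32.3, 'dy': 15.9, 'dz': -0.6, 'az': 0.062, 'fingers': 0.6}, {'dx': -31.3, 'dy': 17.9, 'dz': -0.6, 'az': 0.062, 'fingers': 0.6}, {'dx': -30.1, 'dy': 19.8, 'dz': -0.6, 'az': 0.062, 'fingers': 0.6}, {'dx': -28.8, 'dy': 21.6, 'dz': -0.6, 'az': 0.062, 'fingers': 0.6}]
[{'dx': -27.4, 'dy': 23.3, 'dz': -0.5, 'az': 0.062, 'fingers': 0.6}, {'dx': -25.9, 'dy': 25.0, 'dz': -0.5, 'az': 0.062, 'fingers': 0.6}, {'dx': -24.3, 'dy': 26.5, 'dz': -0.5, 'az': 0.062, 'fingers': 0.6}, {'dx': -22.6, 'dy': 28.0, 'dz': -0.5, 'az': 0.062, 'fingers': 0.6}, {'dx': -20.8, 'dy': 29.4, 'dz': -0.5, 'az': 0.062, 'fingers': 0.6}, {'dx': -19.0, 'dy': 30.6, 'dz': -0.5, 'az': 0.062, 'fingers': 0.6}]
```

Request:
servo_tool:
  motion:
    - {"ax":0,"ay":0,"az":0.062,"dx":-35,"dy":8,"dz":0,"fingers":0.6}
    - {"ax":0,"ay":0,"az":0.062,"dx":-34,"dy":10,"dz":0,"fingers":0.6}
    - {"ax":0,"ay":0,"az":0.062,"dx":-34,"dy":12,"dz":0,"fingers":0.6}
    - {"ax":0,"ay":0,"az":0.062,"dx":-33,"dy":14,"dz":0,"fingers":0.6}
    - {"ax":0,"ay":0,"az":0.062,"dx":-32,"dy":16,"dz":0,"fingers":0.6}
    - {"ax":0,"ay":0,"az":0.062,"dx":-31,"dy":18,"dz":0,"fingers":0.6}
    - {"ax":0,"ay":0,"az":0.062,"dx":-30,"dy":20,"dz":0,"fingers":0.6}
    - {"ax":0,"ay":0,"az":0.062,"dx":-29,"dy":22,"dz":0,"fingers":0.6}

```text
time: 16.35
position: [0.627, 0.082, 0.1848]
ee_rot: [0.004, 0.861, 0.509, 0.019]
ft_force: [1.3, -0.1, -0.6]
opening: 0.603
```

Request:
servo_tool:
  motion:
    - {"ax":0,"ay":0,"az":0.062,"dx":-27,"dy":23,"dz":0,"fingers":0.6}
    - {"ax":0,"ay":0,"az":0.062,"dx":-26,"dy":25,"dz":0,"fingers":0.6}
    - {"ax":0,"ay":0,"az":0.062,"dx":-24,"dy":27,"dz":0,"fingers":0.6}
    - {"ax":0,"ay":0,"az":0.062,"dx":-22,"dy":28,"dz":0,"fingers":0.6}
    - {"ax":0,"ay":0,"az":0.062,"dx":-20,"dy":29,"dz":0,"fingers":0.6}
    - {"ax":0,"ay":0,"az":0.062,"dx":-10,"dy":20,"dz":0,"fingers":0.6}
    - {"ax":0,"ay":0,"az":0,"dx":0,"dy":0,"dz":0,"fingers":0.6}

```text
time: 16.93
position: [0.6727, -0.1324, 0.1957]
ee_rot: [0.005, 0.945, 0.327, 0.027]
ft_force: [-0.3, -0.3, -0.1]
opening: 0.603
```

```bash
python3 - <<'E'
from h import *
plan([(0.670,-0.1205,0.055,.707,.6)],turn=.12,step=36)
E
```

```text
from [ 0.6727 -0.1324  0.1957] yaw 0.6672 op 0.603 t 16.93
[{'dx': -0.3, 'dy': -3.7, 'dz': 35.1, 'ax': 0.0072, 'ay': -0.0116, 'az': -0.0101, 'fingers': 0.6}, {'dx': 0.1, 'dy': -3.5, 'dz': 35.1, 'ax': 0.0072, 'ay': -0.0116, 'az': -0.0101, 'fingers': 0.6}, {'dx': 0.5, 'dy': -3.2, 'dz': 35.2, 'ax': 0.0072, 'ay': -0.0116, 'az': -0.0101, 'fingers': 0.6}, {'dx': 1.0, 'dy': -3.0, 'dz': 35.2, 'ax': 0.0072, 'ay': -0.0116, 'az': -0.0101, 'fingers': 0.6}]
```

Request:
servo_tool:
  motion:
    - {"ax":0.03,"ay":-0.047,"az":-0.04,"dx":0,"dy":-11,"dz":20,"fingers":0.6}
    - {"ax":0,"ay":0,"az":0,"dx":1,"dy":-1,"dz":30,"fingers":0.6}
    - {"ax":0,"ay":0,"az":0,"dx":0,"dy":0,"dz":35,"fingers":0.6}
    - {"ax":0,"ay":0,"az":0,"dx":0,"dy":0,"dz":15,"fingers":0.6}
    - {"ax":0,"ay":0,"az":0,"dx":0,"dy":0,"dz":0,"fingers":0.6}

```text
time: 17.35
position: [0.6701, -0.1246, 0.1003]
ee_rot: [0.003, 0.938, 0.346, 0.004]
ft_force: [-0.2, 0.3, 0.4]
opening: 0.598
```

```bash
python3 - <<'E'
from h import *
plan([(0.670,-0.1205,0.055,.707,.6)],turn=.12,step=36)
E
```

```text
from [ 0.6701 -0.1246  0.1003] yaw 0.7072 op 0.598 t 17.35
[{'dx': 1.2, 'dy': -1.8, 'dz': 22.6, 'ax': 0.0046, 'ay': -0.0025, 'fingers': 0.6}, {'dx': 1.2, 'dy': -1.7, 'dz': 22.6, 'ax': 0.0046, 'ay': -0.0025, 'fingers': 0.6}]
```

Request:
servo_tool:
  motion:
    - {"ax":0.01,"ay":-0.005,"az":0,"dx":3,"dy":-5,"dz":20,"fingers":0.6}
    - {"ax":0,"ay":0,"az":0,"dx":0,"dy":0,"dz":20,"fingers":0.6}
    - {"ax":0,"ay":0,"az":0,"dx":0,"dy":0,"dz":6,"fingers":0.6}
    - {"ax":0,"ay":0,"az":0,"dx":0,"dy":0,"dz":0,"fingers":0.6}

```text
time: 17.68
position: [0.6716, -0.1179, 0.0597]
ee_rot: [0.002, 0.938, 0.348, 0.003]
ft_force: [-0.7, 0.3, 0.4]
opening: 0.6
```

Request:
servo_tool:
  motion:
    - {"ax":0,"ay":0,"az":0,"dx":-4,"dy":0,"dz":7,"fingers":0.6}
    - {"ax":0,"ay":0,"az":0,"dx":0,"dy":0,"dz":0,"fingers":0}
    - {"ax":0,"ay":0,"az":0,"dx":0,"dy":0,"dz":0,"fingers":0}
    - {"ax":0,"ay":0,"az":0,"dx":0,"dy":0,"dz":0,"fingers":0}
    - {"ax":0,"ay":0,"az":0,"dx":0,"dy":0,"dz":0,"fingers":0}
    - {"ax":0,"ay":0,"az":0,"dx":0,"dy":0,"dz":-10,"fingers":0}
    - {"ax":0,"ay":0,"az":0,"dx":0,"dy":0,"dz":-35,"fingers":0}
    - {"ax":0,"ay":0,"az":0,"dx":0,"dy":0,"dz":-35,"fingers":0}

```text
time: 18.35
position: [0.6663, -0.1203, 0.1355]
ee_rot: [0.0, 0.938, 0.348, 0.001]
ft_force: [1.2, -0.7, -0.9]
opening: 0.288
```

```bash
python3 - <<'E'
from h import *
snap('wrist','w8')
plan([(0.50,0.386,0.17,1.57,0)],turn=.12,step=36)
E
```

```text
from [ 0.6684 -0.1209  0.1428] yaw 0.7104 op 0.29 t 18.4
[{'dx': 13.5, 'dy': -32.9, 'dz': -2.0, 'ax': 0.0007, 'az': -0.0573, 'fingers': 0}, {'dx': 15.4, 'dy': -32.1, 'dz': -2.0, 'ax': 0.0007, 'az': -0.0573, 'fingers': 0}, {'dx': 17.2, 'dy': -31.2, 'dz': -2.0, 'ax': 0.0007, 'az': -0.0573, 'fingers': 0}, {'dx': 19.0, 'dy': -30.1, 'dz': -1.9, 'ax': 0.0007, 'az': -0.0573, 'fingers': 0}, {'dx': 20.7, 'dy': -29.0, 'dz': -1.9, 'ax': 0.0007, 'az': -0.0573, 'fingers': 0}, {'dx': 22.3, 'dy': -27.8, 'dz': -1.9, 'ax': 0.0007, 'az': -0.0573, 'fingers': 0}, {'dx': 23.8, 'dy': -26.4, 'dz': -1.9, 'ax': 0.0007, 'az': -0.0573, 'fingers': 0}, {'dx': 25.3, 'dy': -25.0, 'dz': -1.9, 'ax': 0.0007, 'az': -0.0573, 'fingers': 0}]
[{'dx': 26.7, 'dy': -23.5, 'dz': -1.9, 'ax': 0.0007, 'az': -0.0573, 'fingers': 0}, {'dx': 28.0, 'dy': -22.0, 'dz': -1.9, 'ax': 0.0007, 'az': -0.0573, 'fingers': 0}, {'dx': 29.2, 'dy': -20.3, 'dz': -1.8, 'ax': 0.0007, 'az': -0.0573, 'fingers': 0}, {'dx': 30.3, 'dy': -18.6, 'dz': -1.8, 'ax': 0.0007, 'az': -0.0573, 'fingers': 0}, {'dx': 31.4, 'dy': -16.9, 'dz': -1.8, 'ax': 0.0007, 'az': -0.0573, 'fingers': 0}, {'dx': 32.3, 'dy': -15.0, 'dz': -1.8, 'ax': 0.0007, 'az': -0.0573, 'fingers': 0}, {'dx': 33.1, 'dy': -13.2, 'dz': -1.8, 'ax': 0.0007, 'az': -0.0573, 'fingers': 0}]
```

View pics/w8.png

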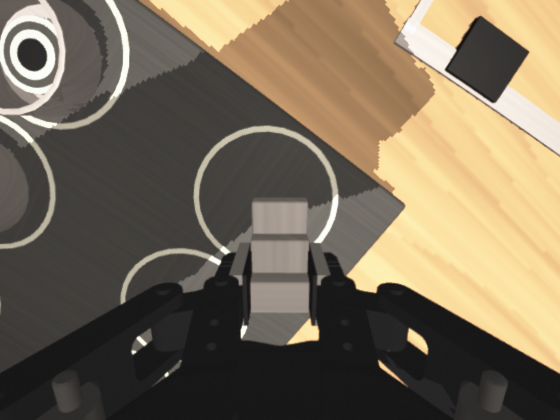

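Request:
servo_tool:
  motion:
    - {"ax":0,"ay":0,"az":-0.057,"dx":13,"dy":-33,"dz":-2,"fingers":0}
    - {"ax":0,"ay":0,"az":-0.057,"dx":15,"dy":-32,"dz":-2,"fingers":0}
    - {"ax":0,"ay":0,"az":-0.057,"dx":17,"dy":-31,"dz":-2,"fingers":0}
    - {"ax":0,"ay":0,"az":-0.057,"dx":19,"dy":-30,"dz":-2,"fingers":0}
    - {"ax":0,"ay":0,"az":-0.057,"dx":21,"dy":-29,"dz":-2,"fingers":0}
    - {"ax":0,"ay":0,"az":-0.057,"dx":22,"dy":-28,"dz":-2,"fingers":0}
    - {"ax":0,"ay":0,"az":-0.057,"dx":24,"dy":-26,"dz":-2,"fingers":0}
    - {"ax":0,"ay":0,"az":-0.057,"dx":25,"dy":-25,"dz":-2,"fingers":0}

```text
time: 19.07
position: [0.5783, 0.151, 0.1664]
ee_rot: [0.009, 0.832, 0.554, 0.009]
ft_force: [0.6, -0.3, -1.9]
opening: 0.289
```

Request:
servo_tool:
  motion:
    - {"ax":0,"ay":0,"az":-0.057,"dx":27,"dy":-23,"dz":-2,"fingers":0}
    - {"ax":0,"ay":0,"az":-0.057,"dx":28,"dy":-22,"dz":-2,"fingers":0}
    - {"ax":0,"ay":0,"az":-0.057,"dx":29,"dy":-20,"dz":-2,"fingers":0}
    - {"ax":0,"ay":0,"az":-0.057,"dx":30,"dy":-18,"dz":-2,"fingers":0}
    - {"ax":0,"ay":0,"az":-0.057,"dx":30,"dy":-16,"dz":-2,"fingers":0}
    - {"ax":0,"ay":0,"az":-0.057,"dx":28,"dy":-15,"dz":-2,"fingers":0}
    - {"ax":0,"ay":0,"az":-0.057,"dx":10,"dy":-5,"dz":0,"fingers":0}
    - {"ax":0,"ay":0,"az":0,"dx":0,"dy":0,"dz":0,"fingers":0}

```text
time: 19.73
position: [0.4974, 0.3727, 0.1832]
ee_rot: [0.012, 0.695, 0.719, 0.01]
ft_force: [0.8, -0.0, -1.1]
opening: 0.292
```

```bash
python3 - <<'E'
from h import *
plan([(0.495,0.37,0.03,1.57,0)],turn=.12,step=36)
E
```

```text
from [0.4974 0.3727 0.1832] yaw 1.6037 op 0.292 t 19.73
[{'dx': -0.5, 'dy': -1.4, 'dz': 30.6, 'ax': 0.0063, 'az': 0.0068, 'fingers': 0}, {'dx': -0.5, 'dy': -1.3, 'dz': 30.6, 'ax': 0.0063, 'az': 0.0068, 'fingers': 0}, {'dx': -0.5, 'dy': -1.1, 'dz': 30.6, 'ax': 0.0063, 'az': 0.0068, 'fingers': 0}, {'dx': -0.5, 'dy': -0.9, 'dz': 30.6, 'ax': 0.0063, 'az': 0.0068, 'fingers': 0}, {'dx': -0.5, 'dy': -0.7, 'dz': 30.6, 'ax': 0.0063, 'az': 0.0068, 'fingers': 0}]
```

Request:
servo_tool:
  motion:
    - {"ax":0.03,"ay":0,"az":0.034,"dx":-2,"dy":-5,"dz":25,"fingers":0}
    - {"ax":0,"ay":0,"az":0,"dx":0,"dy":0,"dz":35,"fingers":0}
    - {"ax":0,"ay":0,"az":0,"dx":0,"dy":0,"dz":35,"fingers":0}
    - {"ax":0,"ay":0,"az":0,"dx":0,"dy":0,"dz":33,"fingers":0}
    - {"ax":0,"ay":0,"az":0,"dx":0,"dy":0,"dz":18,"fingers":0}
    - {"ax":0,"ay":0,"az":0,"dx":0,"dy":0,"dz":0,"fingers":0}

```text
time: 20.23
position: [0.4967, 0.3702, 0.0375]
ee_rot: [0.002, 0.711, 0.704, 0.004]
ft_force: [-0.9, -0.6, -2.0]
opening: 0.29
```

Request:
servo_tool:
  motion:
    - {"ax":0,"ay":0,"az":0,"dx":0,"dy":-2,"dz":10,"fingers":0}
    - {"ax":0,"ay":0,"az":0,"dx":0,"dy":0,"dz":0,"fingers":0}
    - {"ax":0,"ay":0,"az":0,"dx":0,"dy":0,"dz":0,"fingers":0.4}
    - {"ax":0,"ay":0,"az":0,"dx":0,"dy":0,"dz":0,"fingers":0.4}
    - {"ax":0,"ay":0,"az":0,"dx":0,"dy":0,"dz":-20,"fingers":0.4}
    - {"ax":0,"ay":0,"az":0,"dx":0,"dy":0,"dz":-35,"fingers":0.4}
    - {"ax":0,"ay":0,"az":0,"dx":0,"dy":0,"dz":-40,"fingers":0.4}
    - {"ax":0,"ay":0,"az":0,"dx":-20,"dy":0,"dz":-35,"fingers":0.6}

```text
time: 20.9
position: [0.4942, 0.3485, 0.1646]
ee_rot: [0.002, 0.713, 0.701, 0.003]
ft_force: [0.7, 1.0, 0.1]
opening: 0.524
```

```bash
python3 - <<'E'
from h import *
snap('wrist','w9')
plan([(0.429,-0.125,0.17,3.0,.6)],turn=.12,step=36)
E
```

```text
from [0.4961 0.3457 0.1716] yaw 1.5535 op 0.595 t 20.95
[{'dx': -33.7, 'dy': -4.2, 'dz': -0.1, 'ax': 0.001, 'az': -0.1033, 'fingers': 0.6}, {'dx': -33.1, 'dy': -7.7, 'dz': -0.1, 'ax': 0.001, 'az': -0.1033, 'fingers': 0.6}, {'dx': -32.1, 'dy': -11.0, 'dz': -0.1, 'ax': 0.001, 'az': -0.1033, 'fingers': 0.6}, {'dx': -30.8, 'dy': -14.3, 'dz': -0.1, 'ax': 0.001, 'az': -0.1033, 'fingers': 0.6}, {'dx': -29.2, 'dy': -17.4, 'dz': -0.1, 'ax': 0.001, 'az': -0.1033, 'fingers': 0.6}, {'dx': -27.2, 'dy': -20.3, 'dz': -0.1, 'ax': 0.001, 'az': -0.1033, 'fingers': 0.6}, {'dx': -25.0, 'dy': -23.0, 'dz': -0.1, 'ax': 0.001, 'az': -0.1033, 'fingers': 0.6}, {'dx': -22.5, 'dy': -25.5, 'dz': -0.1, 'ax': 0.001, 'az': -0.1033, 'fingers': 0.6}]
[{'dx': -19.7, 'dy': -27.6, 'dz': -0.0, 'ax': 0.001, 'az': -0.1033, 'fingers': 0.6}, {'dx': -16.8, 'dy': -29.5, 'ax': 0.001, 'az': -0.1033, 'fingers': 0.6}, {'dx': -13.6, 'dy': -31.1, 'ax': 0.001, 'az': -0.1033, 'fingers': 0.6}, {'dx': -10.4, 'dy': -32.3, 'ax': 0.001, 'az': -0.1033, 'fingers': 0.6}, {'dx': -7.0, 'dy': -33.2, 'dz': 0.0, 'ax': 0.001, 'az': -0.1033, 'fingers': 0.6}, {'dx': -3.5, 'dy': -33.8, 'dz': 0.1, 'ax': 0.001, 'az': -0.1033, 'fingers': 0.6}]
```

View pics/w9.png

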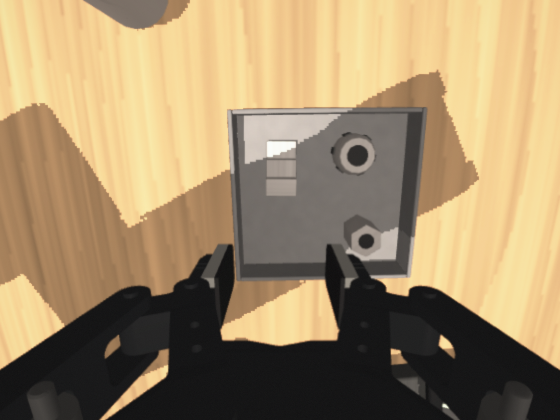

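Request:
servo_tool:
  motion:
    - {"ax":0,"ay":0,"az":-0.106,"dx":-34,"dy":-4,"dz":0,"fingers":0.6}
    - {"ax":0,"ay":0,"az":-0.106,"dx":-33,"dy":-8,"dz":0,"fingers":0.6}
    - {"ax":0,"ay":0,"az":-0.106,"dx":-32,"dy":-11,"dz":0,"fingers":0.6}
    - {"ax":0,"ay":0,"az":-0.106,"dx":-31,"dy":-14,"dz":0,"fingers":0.6}
    - {"ax":0,"ay":0,"az":-0.106,"dx":-29,"dy":-17,"dz":0,"fingers":0.6}
    - {"ax":0,"ay":0,"az":-0.106,"dx":-27,"dy":-20,"dz":0,"fingers":0.6}
    - {"ax":0,"ay":0,"az":-0.106,"dx":-25,"dy":-23,"dz":0,"fingers":0.6}
    - {"ax":0,"ay":0,"az":-0.106,"dx":-22,"dy":-25,"dz":0,"fingers":0.6}

```text
time: 21.62
position: [0.4676, 0.0723, 0.1856]
ee_rot: [0.018, 0.346, 0.938, 0.013]
ft_force: [0.4, -0.0, -0.4]
opening: 0.6
```

Request:
servo_tool:
  motion:
    - {"ax":0,"ay":0,"az":-0.106,"dx":-20,"dy":-28,"dz":0,"fingers":0.6}
    - {"ax":0,"ay":0,"az":-0.106,"dx":-17,"dy":-30,"dz":0,"fingers":0.6}
    - {"ax":0,"ay":0,"az":-0.106,"dx":-13,"dy":-31,"dz":0,"fingers":0.6}
    - {"ax":0,"ay":0,"az":-0.106,"dx":-10,"dy":-32,"dz":0,"fingers":0.6}
    - {"ax":0,"ay":0,"az":-0.106,"dx":-7,"dy":-30,"dz":0,"fingers":0.6}
    - {"ax":0,"ay":0,"az":-0.106,"dx":-3,"dy":-15,"dz":0,"fingers":0.6}
    - {"ax":0,"ay":0,"az":0,"dx":0,"dy":0,"dz":0,"fingers":0.6}

```text
time: 22.2
position: [0.4547, -0.1189, 0.1942]
ee_rot: [0.03, 0.029, 0.999, 0.003]
ft_force: [0.6, 0.7, -1.0]
opening: 0.599
```

```bash
python3 - <<'E'
from h import *
snap('wrist','w10')
plan([(0.429,-0.125,0.10,3.034,.6)],turn=.12,step=36)
E
```

```text
from [ 0.4547 -0.1178  0.1942] yaw 3.0777 op 0.603 t 22.25
[{'dx': 10.3, 'dy': -3.2, 'dz': 30.8, 'ax': 0.003, 'ay': 0.02, 'az': 0.0146, 'fingers': 0.6}, {'dx': 9.6, 'dy': -3.2, 'dz': 31.0, 'ax': 0.003, 'ay': 0.02, 'az': 0.0146, 'fingers': 0.6}, {'dx': 8.9, 'dy': -3.3, 'dz': 31.2, 'ax': 0.003, 'ay': 0.02, 'az': 0.0146, 'fingers': 0.6}]
```

View pics/w10.png

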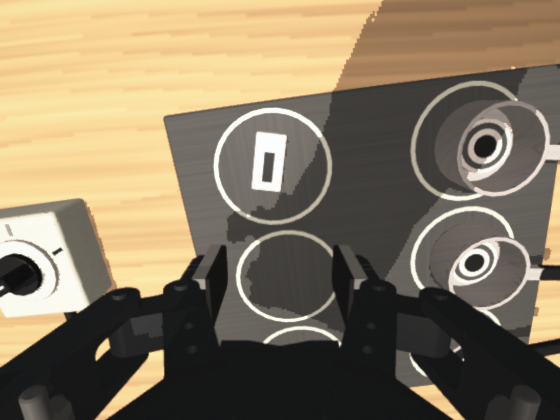

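Request:
servo_tool:
  motion:
    - {"ax":0.01,"ay":0.06,"az":0.044,"dx":25,"dy":-10,"dz":20,"fingers":0.6}
    - {"ax":0,"ay":0,"az":0,"dx":3,"dy":-1,"dz":30,"fingers":0.6}
    - {"ax":0,"ay":0,"az":0,"dx":0,"dy":0,"dz":30,"fingers":0.6}
    - {"ax":0,"ay":0,"az":0,"dx":0,"dy":0,"dz":10,"fingers":0.6}
    - {"ax":0,"ay":0,"az":0,"dx":0,"dy":0,"dz":0,"fingers":0.6}

```text
time: 22.67
position: [0.4288, -0.1248, 0.1048]
ee_rot: [0.004, 0.064, 0.998, -0.002]
ft_force: [1.1, -0.3, 0.0]
opening: 0.604
```

```bash
python3 - <<'E'
from h import *
plan([(0.429,-0.125,0.053,3.034,.6)],turn=.12,step=36)
E
```

```text
from [ 0.4288 -0.1248  0.1048] yaw 3.0132 op 0.604 t 22.67
[{'dx': 0.1, 'dy': 0.0, 'dz': 25.9, 'ax': -0.0022, 'ay': 0.0038, 'az': -0.0104, 'fingers': 0.6}, {'dz': 25.9, 'ax': -0.0022, 'ay': 0.0038, 'az': -0.0104, 'fingers': 0.6}]
```

Request:
servo_tool:
  motion:
    - {"ax":0,"ay":0.006,"az":-0.02,"dx":0,"dy":0,"dz":26,"fingers":0.6}
    - {"ax":0,"ay":0,"az":0,"dx":0,"dy":0,"dz":20,"fingers":0.6}
    - {"ax":0,"ay":0,"az":0,"dx":0,"dy":0,"dz":5,"fingers":0.6}
    - {"ax":0,"ay":0,"az":0,"dx":0,"dy":0,"dz":0,"fingers":0.6}

```text
time: 23.0
position: [0.4315, -0.1226, 0.0565]
ee_rot: [0.003, 0.057, 0.998, -0.003]
ft_force: [-0.4, 0.4, 0.3]
opening: 0.596
```

Request:
servo_tool:
  motion:
    - {"ax":0,"ay":0,"az":0,"dx":2,"dy":-2,"dz":4,"fingers":0.6}
    - {"ax":0,"ay":0,"az":0,"dx":0,"dy":0,"dz":0,"fingers":0}
    - {"ax":0,"ay":0,"az":0,"dx":0,"dy":0,"dz":0,"fingers":0}
    - {"ax":0,"ay":0,"az":0,"dx":0,"dy":0,"dz":0,"fingers":0}
    - {"ax":0,"ay":0,"az":0,"dx":0,"dy":0,"dz":0,"fingers":0}
    - {"ax":0,"ay":0,"az":0,"dx":0,"dy":0,"dz":-10,"fingers":0}
    - {"ax":0,"ay":0,"az":0,"dx":0,"dy":0,"dz":-35,"fingers":0}
    - {"ax":0,"ay":0,"az":0,"dx":0,"dy":0,"dz":-40,"fingers":0}

```text
time: 23.67
position: [0.4273, -0.1225, 0.1398]
ee_rot: [0.001, 0.059, 0.998, -0.002]
ft_force: [1.5, -0.9, -0.4]
opening: 0.286
```

```bash
python3 - <<'E'
from h import *
plan([(0.497,0.313,0.17,1.57,0)],turn=.12,step=36)
E
```

```text
from [ 0.4273 -0.1225  0.1398] yaw 3.0241 op 0.286 t 23.67
[{'dx': -1.4, 'dy': 33.9, 'dz': -2.5, 'az': 0.1118, 'fingers': 0}, {'dx': 2.4, 'dy': 33.8, 'dz': -2.5, 'az': 0.1118, 'fingers': 0}, {'dx': 6.2, 'dy': 33.4, 'dz': -2.5, 'az': 0.1118, 'fingers': 0}, {'dx': 9.8, 'dy': 32.5, 'dz': -2.4, 'az': 0.1118, 'fingers': 0}, {'dx': 13.4, 'dy': 31.2, 'dz': -2.4, 'az': 0.1118, 'fingers': 0}, {'dx': 16.8, 'dy': 29.5, 'dz': -2.4, 'az': 0.1118, 'fingers': 0}, {'dx': 20.0, 'dy': 27.4, 'dz': -2.4, 'az': 0.1118, 'fingers': 0}, {'dx': 22.9, 'dy': 25.0, 'dz': -2.4, 'az': 0.1118, 'fingers': 0}]
[{'dx': 25.6, 'dy': 22.3, 'dz': -2.4, 'az': 0.1118, 'fingers': 0}, {'dx': 27.9, 'dy': 19.3, 'dz': -2.4, 'az': 0.1118, 'fingers': 0}, {'dx': 29.9, 'dy': 16.1, 'dz': -2.4, 'az': 0.1118, 'fingers': 0}, {'dx': 31.5, 'dy': 12.6, 'dz': -2.4, 'az': 0.1118, 'fingers': 0}, {'dx': 32.7, 'dy': 9.0, 'dz': -2.3, 'az': 0.1118, 'fingers': 0}]
```

Request:
servo_tool:
  motion:
    - {"ax":0,"ay":0,"az":0.112,"dx":-1,"dy":34,"dz":-2,"fingers":0}
    - {"ax":0,"ay":0,"az":0.112,"dx":2,"dy":34,"dz":-2,"fingers":0}
    - {"ax":0,"ay":0,"az":0.112,"dx":6,"dy":33,"dz":-2,"fingers":0}
    - {"ax":0,"ay":0,"az":0.112,"dx":10,"dy":32,"dz":-2,"fingers":0}
    - {"ax":0,"ay":0,"az":0.112,"dx":13,"dy":31,"dz":-2,"fingers":0}
    - {"ax":0,"ay":0,"az":0.112,"dx":17,"dy":29,"dz":-2,"fingers":0}
    - {"ax":0,"ay":0,"az":0.112,"dx":20,"dy":27,"dz":-2,"fingers":0}
    - {"ax":0,"ay":0,"az":0.112,"dx":23,"dy":25,"dz":-2,"fingers":0}

```text
time: 24.33
position: [0.4716, 0.1349, 0.1652]
ee_rot: [0.011, 0.484, 0.875, 0.0]
ft_force: [0.9, -1.2, -1.5]
opening: 0.287
```

Request:
servo_tool:
  motion:
    - {"ax":0,"ay":0,"az":0.112,"dx":26,"dy":22,"dz":-2,"fingers":0}
    - {"ax":0,"ay":0,"az":0.112,"dx":28,"dy":19,"dz":-2,"fingers":0}
    - {"ax":0,"ay":0,"az":0.112,"dx":29,"dy":16,"dz":-2,"fingers":0}
    - {"ax":0,"ay":0,"az":0.112,"dx":28,"dy":12,"dz":-2,"fingers":0}
    - {"ax":0,"ay":0,"az":0.112,"dx":15,"dy":5,"dz":0,"fingers":0}
    - {"ax":0,"ay":0,"az":0,"dx":0,"dy":0,"dz":0,"fingers":0}

```text
time: 24.83
position: [0.4968, 0.2924, 0.1749]
ee_rot: [0.011, 0.718, 0.696, 0.005]
ft_force: [-1.1, 0.0, -0.4]
opening: 0.289
```

```bash
python3 - <<'E'
from h import *
plan([(0.497,0.314,0.10,1.57,0)],turn=.12,step=36)
E
```

```text
from [0.4968 0.2924 0.1749] yaw 1.5407 op 0.289 t 24.83
[{'dx': 7.4, 'dy': -0.7, 'dz': 24.9, 'ax': 0.0076, 'ay': 0.0026, 'az': -0.0098, 'fingers': 0}, {'dx': 7.3, 'dy': -0.5, 'dz': 24.9, 'ax': 0.0076, 'ay': 0.0026, 'az': -0.0098, 'fingers': 0}, {'dx': 7.3, 'dy': -0.2, 'dz': 25.0, 'ax': 0.0076, 'ay': 0.0026, 'az': -0.0098, 'fingers': 0}]
```

Request:
servo_tool:
  motion:
    - {"ax":0.02,"ay":0.006,"az":-0.03,"dx":20,"dy":-1,"dz":20,"fingers":0}
    - {"ax":0,"ay":0,"az":0,"dx":2,"dy":0,"dz":30,"fingers":0}
    - {"ax":0,"ay":0,"az":0,"dx":0,"dy":0,"dz":25,"fingers":0}
    - {"ax":0,"ay":0,"az":0,"dx":0,"dy":0,"dz":0,"fingers":0}

```text
time: 25.17
position: [0.498, 0.3162, 0.0997]
ee_rot: [0.002, 0.704, 0.71, 0.002]
ft_force: [-0.2, -1.0, -1.2]
opening: 0.289
```

```bash
python3 - <<'E'
from h import *
plan([(0.497,0.314,0.03,1.57,0)],turn=.12,step=36)
E
```

```text
from [0.498  0.3162 0.0997] yaw 1.5786 op 0.289 t 25.17
[{'dx': -1.1, 'dy': -0.7, 'dz': 34.9, 'ax': 0.0032, 'az': 0.0043, 'fingers': 0}, {'dx': -1.1, 'dy': -0.6, 'dz': 34.9, 'ax': 0.0032, 'az': 0.0043, 'fingers': 0}]
```

Request:
servo_tool:
  motion:
    - {"ax":0,"ay":0,"az":0,"dx":-2,"dy":-1,"dz":30,"fingers":0}
    - {"ax":0,"ay":0,"az":0,"dx":0,"dy":0,"dz":30,"fingers":0}
    - {"ax":0,"ay":0,"az":0,"dx":0,"dy":0,"dz":9,"fingers":0}
    - {"ax":0,"ay":0,"az":0,"dx":0,"dy":0,"dz":0,"fingers":0}

```text
time: 25.5
position: [0.499, 0.313, 0.0332]
ee_rot: [0.003, 0.703, 0.711, 0.004]
ft_force: [-0.0, -0.7, -0.7]
opening: 0.288
```

Request:
servo_tool:
  motion:
    - {"ax":0,"ay":0,"az":0,"dx":0,"dy":0,"dz":8,"fingers":0}
    - {"ax":0,"ay":0,"az":0,"dx":0,"dy":0,"dz":0,"fingers":0}
    - {"ax":0,"ay":0,"az":0,"dx":0,"dy":0,"dz":0,"fingers":0.4}
    - {"ax":0,"ay":0,"az":0,"dx":0,"dy":0,"dz":0,"fingers":0.4}
    - {"ax":0,"ay":0,"az":0,"dx":0,"dy":0,"dz":-20,"fingers":0.4}
    - {"ax":0,"ay":0,"az":0,"dx":0,"dy":0,"dz":-35,"fingers":0.4}
    - {"ax":0,"ay":0,"az":0,"dx":0,"dy":0,"dz":-40,"fingers":0.4}
    - {"ax":0,"ay":0,"az":0,"dx":-20,"dy":0,"dz":-35,"fingers":0.6}

```text
time: 26.17
position: [0.4975, 0.2934, 0.1616]
ee_rot: [0.002, 0.702, 0.712, 0.003]
ft_force: [0.9, 0.4, 1.1]
opening: 0.528
```

Request:
servo_tool:
  motion:
    - {"ax":0,"ay":0,"az":0,"dx":-35,"dy":0,"dz":-20,"fingers":0.6}
    - {"ax":0,"ay":0,"az":0,"dx":-35,"dy":0,"dz":-20,"fingers":0.6}
    - {"ax":0,"ay":0,"az":0,"dx":-35,"dy":0,"dz":-20,"fingers":0.6}
    - {"ax":0,"ay":0,"az":0,"dx":-35,"dy":0,"dz":-20,"fingers":0.6}
    - {"ax":0,"ay":0,"az":0,"dx":-35,"dy":0,"dz":-20,"fingers":0.6}
    - {"ax":0,"ay":0,"az":0,"dx":-30,"dy":0,"dz":-20,"fingers":0.6}
    - {"ax":0,"ay":0,"az":0,"dx":-20,"dy":0,"dz":0,"fingers":0.6}
    - {"ax":0,"ay":0,"az":0,"dx":0,"dy":0,"dz":0,"fingers":0.6}

```text
time: 26.83
position: [0.5, 0.06, 0.303]
ee_rot: [0.011, 0.701, 0.713, 0.012]
ft_force: [0.2, 0.3, -0.3]
opening: 0.601
```

```bash
python3 - <<'E'
from h import *
snap('wrist','w11'); snap('side','s11'); s,p,R=cur(); print(p,s['q'])
E
```

```text
[0.49991781 0.06242858 0.3025062 ] [-0.04039889  0.19263597  0.00205404  1.34817953  0.00509602  1.51208634]
```

View pics/w11.png

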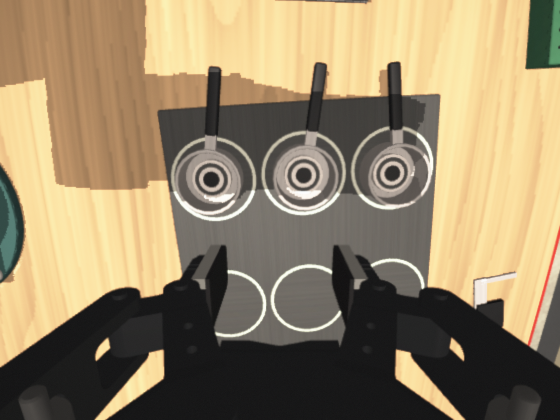

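View pics/s11.png

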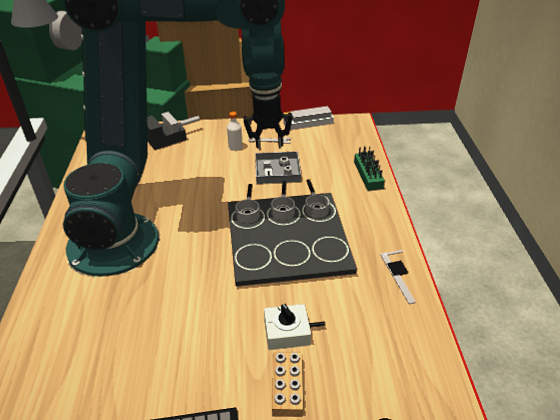

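```bash
cat >> h.py <<'E'
PT=np.array([0.545,-0.0235]);PY=.077
def p2w(x,y):
    c,s=np.cos(PY),np.sin(PY); return PT+np.array([c*x-s*y,s*x+c*y])
def w2p(w):
    c,s=np.cos(PY),np.sin(PY); d=np.array(w)[:2]-PT; return np.array([c*d[0]+s*d[1],-s*d[0]+c*d[1]])
RING={1:p2w(-.115,-.09),2:p2w(0,-.09),3:p2w(.115,-.09)}
E
python3 - <<'E'
from h import *
c=load('w11')
for n,b,t in [(1,(210,180),(214,68)),(2,(303,176),(320,64)),(3,(392,174),(394.5,63))]:
    B=ray(c,b,.052)[:2];T=ray(c,t,.074)[:2]; d=T-B; g=RING[n]-B
    print(n,'axis',B.round(4),'handle',np.linalg.norm(d).round(3),np.degrees(np.arctan2(d[1],d[0])).round(1),'plate xy',(w2p(B)*1e3).round(1),'push dir yaw',np.arctan2(-g[1],-g[0]).round(3),'dist',np.linalg.norm(g).round(4),'ring',RING[n].round(4))
for p in [(212.5,179),(303.5,174.5),(391.5,168)]: print('leftring',(w2p(ray(c,p,.035))*1e3).round(1))
for p in [(231,304),(309,298),(392,297)]: print('rightring',(w2p(ray(c,p,.035))*1e3).round(1))
E
```

```text
1 axis [0.422  0.0598] handle 0.125 84.1 plate xy [-116.2   92.5] push dir yaw 1.655 dist 0.1825 ring [ 0.4373 -0.1221]
2 axis [0.536  0.0659] handle 0.125 84.6 plate xy [-2.1 89.8] push dir yaw 1.66 dist 0.1798 ring [ 0.5519 -0.1132]
3 axis [0.6472 0.0699] handle 0.126 98.4 plate xy [109.1  85.2] push dir yaw 1.682 dist 0.1753 ring [ 0.6666 -0.1044]
leftring [-116.4   90.8]
leftring [ 0.3 88.9]
leftring [114.8  90.1]
rightring [-111.3  -90.9]
rightring [  1. -90.]
rightring [122.2 -98.7]
```

```bash
python3 - <<'E'
from h import *
plan([(0.5409,0.118,0.15,1.477,.5)],turn=.12,step=30)
E
```

```text
from [0.4999 0.0624 0.3025] yaw 1.5892 op 0.603 t 26.93
[{'dx': 9.1, 'dy': 6.2, 'dz': 25.7, 'ax': 0.0053, 'ay': -0.0008, 'az': 0.0187, 'fingers': 0.5}, {'dx': 9.2, 'dy': 6.1, 'dz': 25.6, 'ax': 0.0053, 'ay': -0.0008, 'az': 0.0187, 'fingers': 0.5}, {'dx': 9.3, 'dy': 6.1, 'dz': 25.6, 'ax': 0.0053, 'ay': -0.0008, 'az': 0.0187, 'fingers': 0.5}, {'dx': 9.5, 'dy': 6.1, 'dz': 25.5, 'ax': 0.0053, 'ay': -0.0008, 'az': 0.0187, 'fingers': 0.5}, {'dx': 9.6, 'dy': 6.0, 'dz': 25.5, 'ax': 0.0053, 'ay': -0.0008, 'az': 0.0187, 'fingers': 0.5}, {'dx': 9.7, 'dy': 6.0, 'dz': 25.5, 'ax': 0.0053, 'ay': -0.0008, 'az': 0.0187, 'fingers': 0.5}]
```

Request:
servo_tool:
  motion:
    - {"ax":0.006,"ay":0,"az":0.019,"dx":10,"dy":7,"dz":26,"fingers":0.5}
    - {"ax":0.006,"ay":0,"az":0.019,"dx":10,"dy":7,"dz":26,"fingers":0.5}
    - {"ax":0.006,"ay":0,"az":0.019,"dx":10,"dy":7,"dz":26,"fingers":0.5}
    - {"ax":0.006,"ay":0,"az":0.019,"dx":10,"dy":7,"dz":26,"fingers":0.5}
    - {"ax":0.006,"ay":0,"az":0.019,"dx":10,"dy":6,"dz":26,"fingers":0.5}
    - {"ax":0.006,"ay":0,"az":0.019,"dx":9,"dy":6,"dz":22,"fingers":0.5}
    - {"ax":0,"ay":0,"az":0,"dx":0,"dy":0,"dz":0,"fingers":0.5}

```text
time: 27.52
position: [0.5452, 0.1304, 0.1477]
ee_rot: [-0.002, 0.74, 0.673, 0.002]
ft_force: [-1.3, -0.3, -0.2]
opening: 0.499
```

```bash
python3 - <<'E'
from h import *
plan([(0.5409,0.118,0.10,1.477,.5)],turn=.12,step=50)
snap('wrist','w12')
E
```

```text
from [0.5452 0.1304 0.1477] yaw 1.4757 op 0.499 t 27.52
[{'dx': -13.0, 'dy': -3.1, 'dz': 47.6, 'ay': -0.006, 'az': -0.0013, 'fingers': 0.5}]
```

View pics/w12.png

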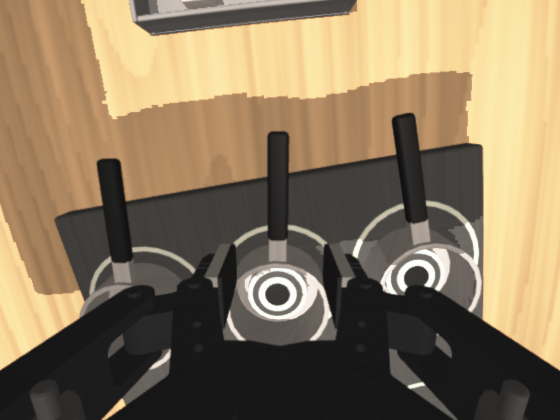

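Request:
servo_tool:
  motion:
    - {"ax":0,"ay":-0.006,"az":0,"dx":-11,"dy":-2,"dz":20,"fingers":0.5}
    - {"ax":0,"ay":0,"az":0,"dx":-1,"dy":-1,"dz":25,"fingers":0.5}
    - {"ax":0,"ay":0,"az":0,"dx":0,"dy":0,"dz":0,"fingers":0.5}

```text
time: 27.82
position: [0.5415, 0.1199, 0.1074]
ee_rot: [0.002, 0.738, 0.675, 0.002]
ft_force: [-0.9, 0.1, -0.8]
opening: 0.497
```

```bash
python3 - <<'E'
from h import *
plan([(0.5409,0.118,0.058,1.477,.5)],turn=.12,step=50)
E
```

```text
from [0.5415 0.1199 0.1074] yaw 1.4827 op 0.497 t 27.82
[{'dx': -2.0, 'dy': -0.7, 'dz': 49.4, 'ax': 0.0054, 'az': 0.0057, 'fingers': 0.5}]
```

Request:
servo_tool:
  motion:
    - {"ax":0.005,"ay":0,"az":0.005,"dx":-1,"dy":-0.5,"dz":22,"fingers":0.5}
    - {"ax":0,"ay":0,"az":0,"dx":0,"dy":0,"dz":20,"fingers":0.5}
    - {"ax":0,"ay":0,"az":0,"dx":0,"dy":0,"dz":6,"fingers":0.5}
    - {"ax":0,"ay":0,"az":0,"dx":0,"dy":0,"dz":0,"fingers":0.5}

```text
time: 28.15
position: [0.5432, 0.1197, 0.0661]
ee_rot: [0.002, 0.738, 0.674, 0.003]
ft_force: [-1.1, -0.2, 1.0]
opening: 0.499
```

```bash
python3 - <<'E'
from h import *
snap('wrist','w13')
u=np.array([np.cos(1.477),np.sin(1.477)])
g=RING[2]+.044*u; print(g)
plan([(g[0],g[1],0.058,1.477,.5)],turn=.12,step=12)
E
```

```text
[ 0.55604414 -0.06942674]
from [0.5435 0.1197 0.0667] yaw 1.4805 op 0.501 t 28.2
[{'dx': -11.7, 'dy': 1.8, 'dz': 0.5, 'fingers': 0.5}, {'dx': -11.7, 'dy': 1.8, 'dz': 0.5, 'fingers': 0.5}, {'dx': -11.7, 'dy': 1.8, 'dz': 0.5, 'fingers': 0.5}, {'dx': -11.7, 'dy': 1.8, 'dz': 0.5, 'fingers': 0.5}, {'dx': -11.7, 'dy': 1.9, 'dz': 0.5, 'fingers': 0.5}, {'dx': -11.7, 'dy': 1.9, 'dz': 0.5, 'fingers': 0.5}, {'dx': -11.7, 'dy': 1.9, 'dz': 0.5, 'fingers': 0.5}, {'dx': -11.7, 'dy': 1.9, 'dz': 0.5, 'fingers': 0.5}]
[{'dx': -11.7, 'dy': 1.9, 'dz': 0.5, 'fingers': 0.5}, {'dx': -11.7, 'dy': 1.9, 'dz': 0.5, 'fingers': 0.5}, {'dx': -11.7, 'dy': 1.9, 'dz': 0.5, 'fingers': 0.5}, {'dx': -11.7, 'dy': 1.9, 'dz': 0.5, 'fingers': 0.5}, {'dx': -11.7, 'dy': 1.9, 'dz': 0.5, 'fingers': 0.5}, {'dx': -11.7, 'dy': 1.9, 'dz': 0.5, 'fingers': 0.5}, {'dx': -11.7, 'dy': 1.9, 'dz': 0.5, 'fingers': 0.5}, {'dx': -11.7, 'dy': 1.9, 'dz': 0.5, 'fingers': 0.5}]
```

View pics/w13.png

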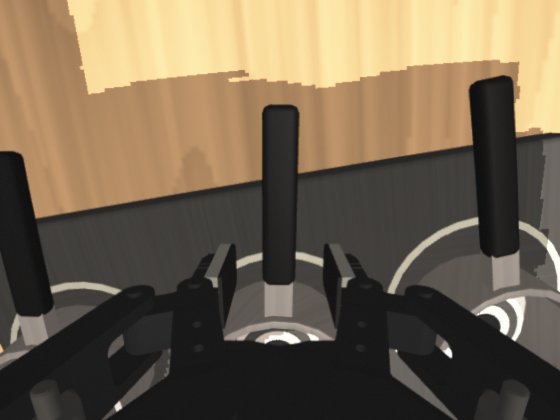

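Request:
servo_tool:
  motion:
    - {"ax":0,"ay":0,"az":0,"dx":-4,"dy":2,"dz":7,"fingers":0.5}
    - {"ax":0,"ay":0,"az":0,"dx":-8,"dy":2,"dz":1,"fingers":0.5}
    - {"ax":0,"ay":0,"az":0,"dx":-11,"dy":2,"dz":0.5,"fingers":0.5}
    - {"ax":0,"ay":0,"az":0,"dx":-11,"dy":2,"dz":0.5,"fingers":0.5}
    - {"ax":0,"ay":0,"az":0,"dx":-11,"dy":2,"dz":0.5,"fingers":0.5}
    - {"ax":0,"ay":0,"az":0,"dx":-11,"dy":2,"dz":0.5,"fingers":0.5}

```text
time: 28.7
position: [0.5533, 0.0604, 0.0616]
ee_rot: [0.003, 0.737, 0.676, 0.007]
ft_force: [-0.3, 6.8, 5.3]
opening: 0.499
```

```bash
python3 - <<'E'
from h import *
snap('wrist','w14')
u=np.array([np.cos(1.477),np.sin(1.477)])
g=RING[2]+.044*u; print(g)
plan([(g[0],g[1],0.058,1.477,.5)],turn=.12,step=12)
E
```

```text
[ 0.55604414 -0.06942674]
from [0.5537 0.0584 0.0615] yaw 1.483 op 0.499 t 28.75
[{'dx': -11.6, 'dy': 1.2, 'dz': 0.3, 'ax': 0.0014, 'fingers': 0.5}, {'dx': -11.6, 'dy': 1.2, 'dz': 0.3, 'ax': 0.0014, 'fingers': 0.5}, {'dx': -11.6, 'dy': 1.2, 'dz': 0.3, 'ax': 0.0014, 'fingers': 0.5}, {'dx': -11.6, 'dy': 1.3, 'dz': 0.3, 'ax': 0.0014, 'fingers': 0.5}, {'dx': -11.6, 'dy': 1.3, 'dz': 0.3, 'ax': 0.0014, 'fingers': 0.5}, {'dx': -11.6, 'dy': 1.3, 'dz': 0.3, 'ax': 0.0014, 'fingers': 0.5}, {'dx': -11.6, 'dy': 1.3, 'dz': 0.3, 'ax': 0.0014, 'fingers': 0.5}, {'dx': -11.6, 'dy': 1.3, 'dz': 0.3, 'ax': 0.0014, 'fingers': 0.5}]
[{'dx': -11.6, 'dy': 1.3, 'dz': 0.3, 'ax': 0.0014, 'fingers': 0.5}, {'dx': -11.6, 'dy': 1.3, 'dz': 0.3, 'ax': 0.0014, 'fingers': 0.5}, {'dx': -11.5, 'dy': 1.3, 'dz': 0.3, 'ax': 0.0014, 'fingers': 0.5}]
```

View pics/w14.png

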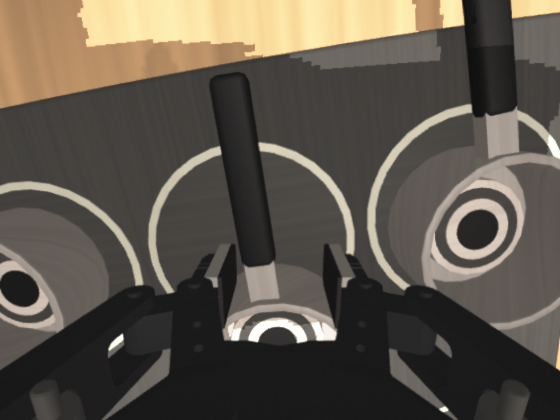

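Request:
servo_tool:
  motion:
    - {"ax":0,"ay":0,"az":0,"dx":-9,"dy":1,"dz":0,"fingers":0.5}
    - {"ax":0,"ay":0,"az":0,"dx":-11,"dy":1,"dz":0,"fingers":0.5}
    - {"ax":0,"ay":0,"az":0,"dx":-11,"dy":1,"dz":0,"fingers":0.5}
    - {"ax":0,"ay":0,"az":0,"dx":-11,"dy":1,"dz":0,"fingers":0.5}
    - {"ax":0,"ay":0,"az":0,"dx":-11,"dy":1,"dz":0,"fingers":0.5}
    - {"ax":0,"ay":0,"az":0,"dx":-11,"dy":1,"dz":0,"fingers":0.5}
    - {"ax":0,"ay":0,"az":0,"dx":-11,"dy":1,"dz":0,"fingers":0.5}
    - {"ax":0,"ay":0,"az":0,"dx":-8,"dy":1,"dz":0,"fingers":0.5}

```text
time: 29.42
position: [0.5541, -0.034, 0.0615]
ee_rot: [0.004, 0.738, 0.675, 0.007]
ft_force: [0.4, 4.2, 2.0]
opening: 0.505
```

```bash
python3 - <<'E'
from h import *
snap('wrist','w15');snap('side','s15')
t=cv2.imread('pics/s15.png')[160:300,210:380]
cv2.imwrite('pics/s15z.png',cv2.resize(t,None,fx=4,fy=4,interpolation=cv2.INTER_CUBIC))
u=np.array([np.cos(1.477),np.sin(1.477)])
g=RING[2]+.044*u; print(g)
plan([(g[0],g[1],0.058,1.477,.5)],turn=.12,step=12)
E
```

```text
[ 0.55604414 -0.06942674]
from [ 0.5543 -0.0344  0.0615] yaw 1.48 op 0.499 t 29.52
[{'dx': -11.6, 'dy': 1.6, 'dz': 1.1, 'ax': 0.0052, 'ay': -0.0016, 'az': 0.001, 'fingers': 0.5}, {'dx': -11.6, 'dy': 1.6, 'dz': 1.1, 'ax': 0.0052, 'ay': -0.0016, 'az': 0.001, 'fingers': 0.5}, {'dx': -11.6, 'dy': 1.7, 'dz': 1.2, 'ax': 0.0052, 'ay': -0.0016, 'az': 0.001, 'fingers': 0.5}]
```

View pics/s15z.png

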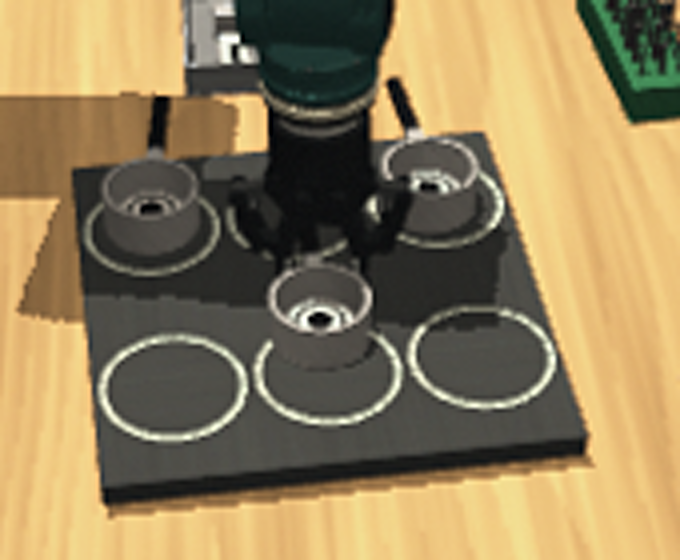

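View pics/w15.png

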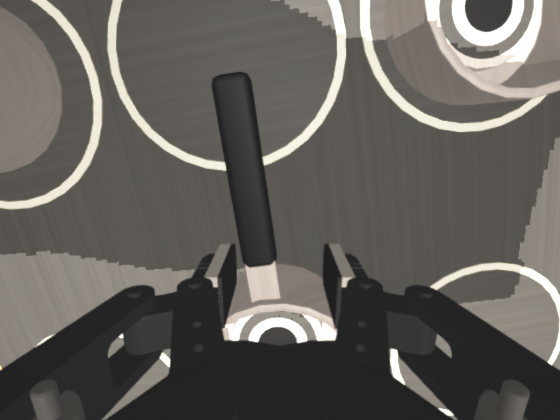

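```bash
python3 - <<'E'
from h import *
c=load('s15')
f=lambda p,z: ray(c,(210+p[0]/4,160+p[1]/4),z)
print(f((319,319),.052),'ring',f((328,373),.035),RING[2], f((481,357),.035),RING[3],f((173,387),.035),RING[1])
E
```

```text
[ 0.54928703 -0.07770616  0.052     ] ring [ 0.55307582 -0.11806432  0.035     ] [ 0.55192315 -0.11323333] [ 0.66741136 -0.10872523  0.035     ] [ 0.6665824  -0.10438707] [ 0.43874988 -0.12511036  0.035     ] [ 0.4372639  -0.12207958]
```

Request:
servo_tool:
  motion:
    - {"ax":0.005,"ay":0,"az":0,"dx":-10,"dy":2,"dz":1,"fingers":0.5}
    - {"ax":0,"ay":0,"az":0,"dx":-11,"dy":2,"dz":0,"fingers":0.5}
    - {"ax":0,"ay":0,"az":0,"dx":-9,"dy":2,"dz":0,"fingers":0.5}
    - {"ax":0,"ay":0,"az":0,"dx":-5,"dy":1,"dz":0,"fingers":0.5}
    - {"ax":0,"ay":0,"az":0,"dx":-2,"dy":0,"dz":0,"fingers":0.5}
    - {"ax":0,"ay":0,"az":0,"dx":0,"dy":0,"dz":0,"fingers":0.5}

```text
time: 30.02
position: [0.5578, -0.0719, 0.0606]
ee_rot: [0.001, 0.738, 0.675, 0.006]
ft_force: [-1.2, 2.8, 1.7]
opening: 0.499
```

```bash
python3 - <<'E'
from h import *
snap('side','s16')
t=cv2.imread('pics/s16.png')[160:300,210:380]
cv2.imwrite('pics/s16z.png',cv2.resize(t,None,fx=4,fy=4,interpolation=cv2.INTER_CUBIC))
E
```

```text
(no output)
```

View pics/s16z.png

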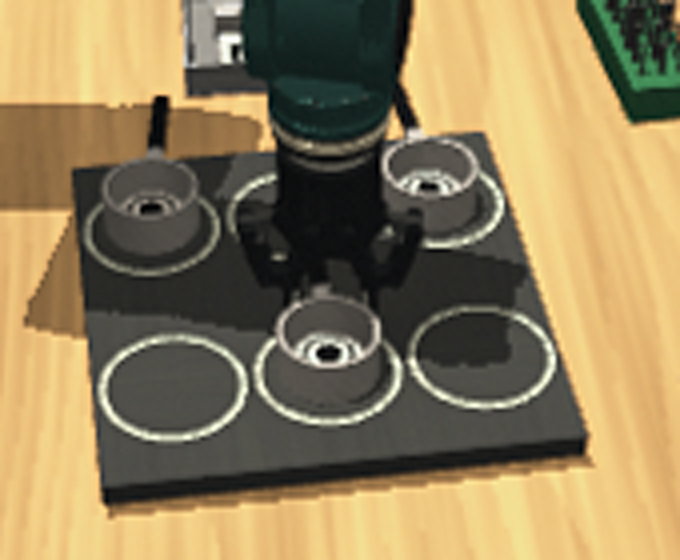

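Request:
servo_tool:
  motion:
    - {"ax":0,"ay":0,"az":0,"dx":6,"dy":0,"dz":0,"fingers":0.56}
    - {"ax":0,"ay":0,"az":0,"dx":0,"dy":0,"dz":0,"fingers":0.56}
    - {"ax":0,"ay":0,"az":0,"dx":0,"dy":0,"dz":-15,"fingers":0.56}
    - {"ax":0,"ay":0,"az":0,"dx":0,"dy":0,"dz":-25,"fingers":0.56}
    - {"ax":0,"ay":0,"az":0,"dx":0,"dy":0,"dz":-40,"fingers":0.56}
    - {"ax":0,"ay":0,"az":0,"dx":0,"dy":0,"dz":-40,"fingers":0.56}
    - {"ax":0,"ay":0,"az":0,"dx":0,"dy":0,"dz":-40,"fingers":0.5}
    - {"ax":0,"ay":0,"az":0,"dx":20,"dy":20,"dz":-30,"fingers":0.5}

```text
time: 30.73
position: [0.5722, -0.047, 0.2515]
ee_rot: [-0.003, 0.738, 0.675, -0.0]
ft_force: [1.6, -0.5, 0.2]
opening: 0.501
```

```bash
python3 - <<'E'
from h import *
snap('wrist','w17')
plan([(0.60,0.06,0.3,1.60,.5)],turn=.12,step=30)
E
```

```text
from [ 0.5784 -0.0439  0.2566] yaw 1.4832 op 0.498 t 30.78
[{'dx': 26.4, 'dy': 3.1, 'dz': -10.7, 'ax': 0.0012, 'ay': -0.0011, 'az': -0.0292, 'fingers': 0.5}, {'dx': 26.3, 'dy': 3.9, 'dz': -10.7, 'ax': 0.0012, 'ay': -0.0011, 'az': -0.0292, 'fingers': 0.5}, {'dx': 26.2, 'dy': 4.7, 'dz': -10.8, 'ax': 0.0012, 'ay': -0.0011, 'az': -0.0292, 'fingers': 0.5}, {'dx': 26.0, 'dy': 5.4, 'dz': -10.8, 'ax': 0.0012, 'ay': -0.0011, 'az': -0.0292, 'fingers': 0.5}]
```

View pics/w17.png

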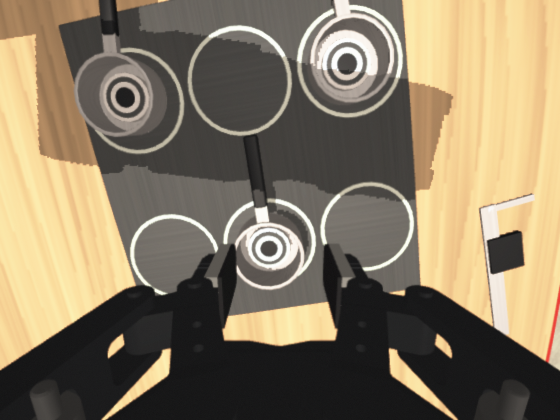

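```bash
python3 - <<'E'
from h import *
c=load('w17')
for n,b in [(1,(124,97)),(2,(268.5,248)),(3,(346,63))]: print(n,ray(c,b,.052)[:2].round(4),(w2p(ray(c,b,.052))*1e3).round(1))
for p in [(240.5,80.5),(350.5,61),(270,247),(174,255),(367.5,226)]: print((w2p(ray(c,p,.035))*1e3).round(1))
E
```

```text
1 [0.4218 0.0619] [-116.3   94.7]
2 [ 0.5517 -0.1133] [ -0.3 -90. ]
3 [0.6462 0.0724] [108.3  87.8]
[ 1.7 91.6]
[116.8  91.5]
[ -0.2 -95.8]
[-116.   -87.3]
[116.3 -88.8]
```

```bash
python3 - <<'E'
from h import *
plan([(0.6394,0.1235,0.14,1.717,.5)],turn=.12,step=30)
E
```

```text
from [ 0.5784 -0.0439  0.2566] yaw 1.4832 op 0.498 t 30.78
[{'dx': 21.4, 'dy': 5.7, 'dz': 14.7, 'ax': 0.0006, 'az': -0.0292, 'fingers': 0.5}, {'dx': 21.3, 'dy': 6.3, 'dz': 14.7, 'ax': 0.0006, 'az': -0.0292, 'fingers': 0.5}, {'dx': 21.1, 'dy': 7.0, 'dz': 14.7, 'ax': 0.0006, 'az': -0.0292, 'fingers': 0.5}, {'dx': 20.9, 'dy': 7.6, 'dz': 14.7, 'ax': 0.0006, 'az': -0.0292, 'fingers': 0.5}, {'dx': 20.7, 'dy': 8.2, 'dz': 14.6, 'ax': 0.0006, 'az': -0.0292, 'fingers': 0.5}, {'dx': 20.4, 'dy': 8.8, 'dz': 14.6, 'ax': 0.0006, 'az': -0.0292, 'fingers': 0.5}, {'dx': 20.2, 'dy': 9.4, 'dz': 14.6, 'ax': 0.0006, 'az': -0.0292, 'fingers': 0.5}, {'dx': 19.9, 'dy': 10.0, 'dz': 14.6, 'ax': 0.0006, 'az': -0.0292, 'fingers': 0.5}]
```

Request:
servo_tool:
  motion:
    - {"ax":0,"ay":0,"az":-0.03,"dx":22,"dy":6,"dz":13,"fingers":0.5}
    - {"ax":0,"ay":0,"az":-0.03,"dx":22,"dy":6,"dz":13,"fingers":0.5}
    - {"ax":0,"ay":0,"az":-0.03,"dx":21,"dy":7,"dz":13,"fingers":0.5}
    - {"ax":0,"ay":0,"az":-0.03,"dx":21,"dy":8,"dz":13,"fingers":0.5}
    - {"ax":0,"ay":0,"az":-0.03,"dx":21,"dy":8,"dz":13,"fingers":0.5}
    - {"ax":0,"ay":0,"az":-0.03,"dx":20,"dy":9,"dz":13,"fingers":0.5}
    - {"ax":0,"ay":0,"az":-0.03,"dx":18,"dy":8,"dz":13,"fingers":0.5}
    - {"ax":0,"ay":0,"az":0,"dx":0,"dy":0,"dz":0,"fingers":0.5}

```text
time: 31.45
position: [0.6373, 0.111, 0.1669]
ee_rot: [0.007, 0.658, 0.753, 0.005]
ft_force: [-0.1, -0.4, 0.3]
opening: 0.504
```

```bash
python3 - <<'E'
from h import *
snap('wrist','w18')
plan([(0.6394,0.1235,0.11,1.717,.5)],turn=.12,step=60)
E
```

```text
from [0.6372 0.1098 0.168 ] yaw 1.7042 op 0.502 t 31.5
[{'dx': 13.5, 'dy': 3.0, 'dz': 58.0, 'ax': 0.0169, 'ay': 0.0049, 'az': -0.0128, 'fingers': 0.5}]
```

View pics/w18.png

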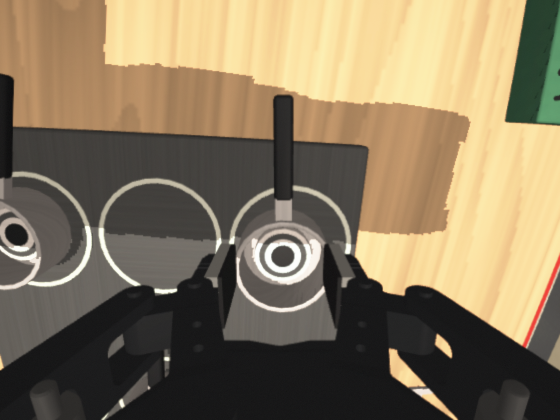

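Request:
servo_tool:
  motion:
    - {"ax":0.017,"ay":0.005,"az":-0.012,"dx":13,"dy":3,"dz":15,"fingers":0.5}
    - {"ax":0,"ay":0,"az":0,"dx":3,"dy":0,"dz":25,"fingers":0.5}
    - {"ax":0,"ay":0,"az":0,"dx":0,"dy":0,"dz":18,"fingers":0.5}
    - {"ax":0,"ay":0,"az":0,"dx":0,"dy":0,"dz":0,"fingers":0.5}

```text
time: 31.83
position: [0.6391, 0.1258, 0.1106]
ee_rot: [0.002, 0.654, 0.756, 0.0]
ft_force: [-0.2, -0.6, -1.5]
opening: 0.501
```

```bash
python3 - <<'E'
from h import *
plan([(0.6394,0.1235,0.06,1.717,.5)],turn=.12,step=60)
E
```

```text
from [0.6391 0.1258 0.1106] yaw 1.7153 op 0.501 t 31.83
[{'dx': -2.2, 'dy': -0.1, 'dz': 50.6, 'ax': 0.0031, 'ay': 0.0021, 'az': -0.0017, 'fingers': 0.5}]
```

Request:
servo_tool:
  motion:
    - {"ax":0,"ay":0,"az":0,"dx":0,"dy":0,"dz":24,"fingers":0.5}
    - {"ax":0,"ay":0,"az":0,"dx":0,"dy":0,"dz":20,"fingers":0.5}
    - {"ax":0,"ay":0,"az":0,"dx":0,"dy":0,"dz":8,"fingers":0.5}
    - {"ax":0,"ay":0,"az":0,"dx":0,"dy":0,"dz":0,"fingers":0.5}

```text
time: 32.17
position: [0.6406, 0.1235, 0.0617]
ee_rot: [0.004, 0.655, 0.755, 0.002]
ft_force: [-0.8, 0.3, -0.7]
opening: 0.502
```

```bash
python3 - <<'E'
from h import *
snap('wrist','w19')
u=np.array([np.cos(1.717),np.sin(1.717)])
g=RING[3]+.043*u; print(g)
plan([(g[0],g[1],0.06,1.717,.5)],turn=.12,step=12)
E
```

```text
[ 0.66031802 -0.06184583]
from [0.641  0.1236 0.0626] yaw 1.712 op 0.501 t 32.22
[{'dx': -11.6, 'dy': -0.4, 'dz': 0.2, 'fingers': 0.5}, {'dx': -11.6, 'dy': -0.4, 'dz': 0.2, 'fingers': 0.5}, {'dx': -11.6, 'dy': -0.4, 'dz': 0.2, 'fingers': 0.5}, {'dx': -11.6, 'dy': -0.4, 'dz': 0.2, 'fingers': 0.5}, {'dx': -11.6, 'dy': -0.5, 'dz': 0.2, 'fingers': 0.5}, {'dx': -11.6, 'dy': -0.5, 'dz': 0.2, 'fingers': 0.5}, {'dx': -11.6, 'dy': -0.5, 'dz': 0.2, 'fingers': 0.5}, {'dx': -11.6, 'dy': -0.5, 'dz': 0.2, 'fingers': 0.5}]
[{'dx': -11.6, 'dy': -0.5, 'dz': 0.2, 'fingers': 0.5}, {'dx': -11.6, 'dy': -0.5, 'dz': 0.2, 'fingers': 0.5}, {'dx': -11.6, 'dy': -0.5, 'dz': 0.2, 'fingers': 0.5}, {'dx': -11.6, 'dy': -0.5, 'dz': 0.2, 'fingers': 0.5}, {'dx': -11.6, 'dy': -0.5, 'dz': 0.2, 'fingers': 0.5}, {'dx': -11.6, 'dy': -0.5, 'dz': 0.2, 'fingers': 0.5}, {'dx': -11.6, 'dy': -0.5, 'dz': 0.2, 'fingers': 0.5}, {'dx': -11.6, 'dy': -0.5, 'dz': 0.2, 'fingers': 0.5}]
```

View pics/w19.png

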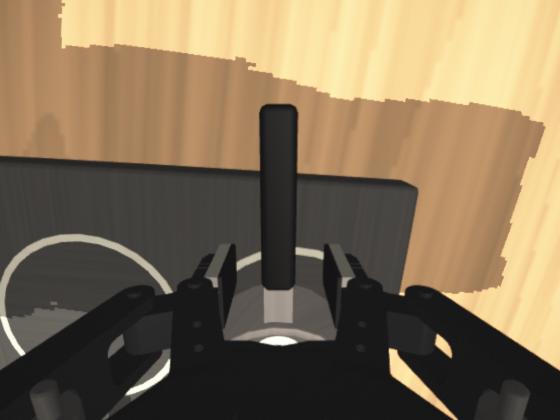

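Request:
servo_tool:
  motion:
    - {"ax":0,"ay":0,"az":0,"dx":-5,"dy":0,"dz":2,"fingers":0.5}
    - {"ax":0,"ay":0,"az":0,"dx":-9,"dy":0,"dz":0.5,"fingers":0.5}
    - {"ax":0,"ay":0,"az":0,"dx":-11,"dy":-0.5,"dz":0,"fingers":0.5}
    - {"ax":0,"ay":0,"az":0,"dx":-11,"dy":-0.5,"dz":0,"fingers":0.5}
    - {"ax":0,"ay":0,"az":0,"dx":-11,"dy":-0.5,"dz":0,"fingers":0.5}
    - {"ax":0,"ay":0,"az":0,"dx":-11,"dy":-0.5,"dz":0,"fingers":0.5}
    - {"ax":0,"ay":0,"az":0,"dx":-11,"dy":-0.5,"dz":0,"fingers":0.5}
    - {"ax":0,"ay":0,"az":0,"dx":-11,"dy":-0.5,"dz":0,"fingers":0.5}

```text
time: 32.88
position: [0.6521, 0.0365, 0.0661]
ee_rot: [0.006, 0.655, 0.755, 0.004]
ft_force: [-1.1, 2.3, -1.0]
opening: 0.499
```

```bash
python3 - <<'E'
from h import *
u=np.array([np.cos(1.717),np.sin(1.717)])
g=RING[3]+.043*u; print(g)
plan([(g[0],g[1],0.06,1.717,.5)],turn=.12,step=12)
E
```

```text
[ 0.66031802 -0.06184583]
from [0.6521 0.0365 0.0661] yaw 1.7124 op 0.499 t 32.88
[{'dx': -10.9, 'dy': -0.6, 'dz': 0.7, 'ax': 0.0017, 'fingers': 0.5}, {'dx': -10.9, 'dy': -0.6, 'dz': 0.7, 'ax': 0.0017, 'fingers': 0.5}, {'dx': -10.9, 'dy': -0.7, 'dz': 0.7, 'ax': 0.0017, 'fingers': 0.5}, {'dx': -10.9, 'dy': -0.7, 'dz': 0.7, 'ax': 0.0017, 'fingers': 0.5}, {'dx': -10.9, 'dy': -0.7, 'dz': 0.7, 'ax': 0.0017, 'fingers': 0.5}, {'dx': -10.9, 'dy': -0.7, 'dz': 0.7, 'ax': 0.0017, 'fingers': 0.5}, {'dx': -10.9, 'dy': -0.7, 'dz': 0.7, 'ax': 0.0017, 'fingers': 0.5}, {'dx': -10.9, 'dy': -0.7, 'dz': 0.7, 'ax': 0.0017, 'fingers': 0.5}]
[{'dx': -10.9, 'dy': -0.7, 'dz': 0.7, 'ax': 0.0017, 'fingers': 0.5}]
```

Request:
servo_tool:
  motion:
    - {"ax":0,"ay":0,"az":0,"dx":-10,"dy":-0.7,"dz":1.5,"fingers":0.5}
    - {"ax":0,"ay":0,"az":0,"dx":-11,"dy":-0.7,"dz":1.5,"fingers":0.5}
    - {"ax":0,"ay":0,"az":0,"dx":-11,"dy":-0.7,"dz":1,"fingers":0.5}
    - {"ax":0,"ay":0,"az":0,"dx":-11,"dy":-0.7,"dz":1,"fingers":0.5}
    - {"ax":0,"ay":0,"az":0,"dx":-11,"dy":-0.7,"dz":1,"fingers":0.5}
    - {"ax":0,"ay":0,"az":0,"dx":-11,"dy":-0.7,"dz":1,"fingers":0.5}
    - {"ax":0,"ay":0,"az":0,"dx":-8,"dy":-0.7,"dz":0.5,"fingers":0.5}
    - {"ax":0,"ay":0,"az":0,"dx":0,"dy":0,"dz":0,"fingers":0.5}

```text
time: 33.55
position: [0.6602, -0.0447, 0.0612]
ee_rot: [0.007, 0.655, 0.755, 0.009]
ft_force: [0.5, 2.0, -0.8]
opening: 0.502
```

```bash
python3 - <<'E'
from h import *
u=np.array([np.cos(1.717),np.sin(1.717)])
g=RING[3]+.043*u; print(g)
plan([(g[0],g[1],0.06,1.717,.5)],turn=.12,step=12)
snap('side','s20')
t=cv2.imread('pics/s20.png')[160:300,210:380]
cv2.imwrite('pics/s20z.png',cv2.resize(t,None,fx=4,fy=4,interpolation=cv2.INTER_CUBIC))
E
```

```text
[ 0.66031802 -0.06184583]
from [ 0.6602 -0.0447  0.0612] yaw 1.712 op 0.502 t 33.55
[{'dx': -8.5, 'dy': -1.2, 'dz': 0.6, 'ax': 0.0113, 'az': -0.0025, 'fingers': 0.5}, {'dx': -8.5, 'dy': -1.2, 'dz': 0.6, 'ax': 0.0113, 'az': -0.0025, 'fingers': 0.5}]
```

View pics/s20z.png

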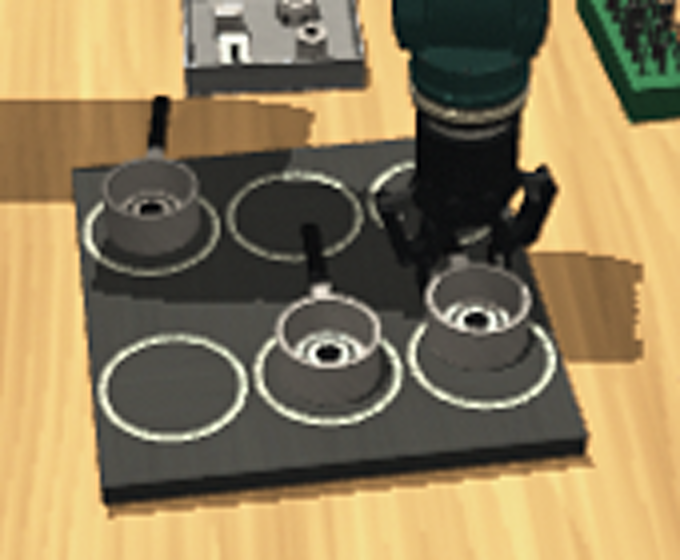

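```bash
python3 - <<'E'
from h import *
c=load('s20')
f=lambda p,z: ray(c,(210+p[0]/4,160+p[1]/4),z)[:2]
print('pan3-ring3',f((477,319),.052)-f((482,357),.035),'pan2-ring2',f((328,352),.052)-f((328,373),.035))
E
```

```text
pan3-ring3 [-0.00159464  0.02317999] pan2-ring2 [0.00026158 0.0045995 ]
```

Request:
servo_tool:
  motion:
    - {"ax":0.01,"ay":0,"az":0,"dx":-9,"dy":-0.5,"dz":1,"fingers":0.5}
    - {"ax":0,"ay":0,"az":0,"dx":-8,"dy":-0.5,"dz":0,"fingers":0.5}
    - {"ax":0,"ay":0,"az":0,"dx":-4,"dy":-0.5,"dz":0,"fingers":0.5}
    - {"ax":0,"ay":0,"az":0,"dx":-1,"dy":0,"dz":0,"fingers":0.5}
    - {"ax":0,"ay":0,"az":0,"dx":0,"dy":0,"dz":0,"fingers":0.5}

```text
time: 34.02
position: [0.6616, -0.0662, 0.0603]
ee_rot: [0.003, 0.655, 0.756, 0.006]
ft_force: [0.0, 3.4, 2.7]
opening: 0.499
```

```bash
python3 - <<'E'
from h import *
snap('side','s21');snap('wrist','w21')
t=cv2.imread('pics/s21.png')[160:300,210:380]
cv2.imwrite('pics/s21z.png',cv2.resize(t,None,fx=4,fy=4,interpolation=cv2.INTER_CUBIC))
E
```

```text
(no output)
```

View pics/s21z.png

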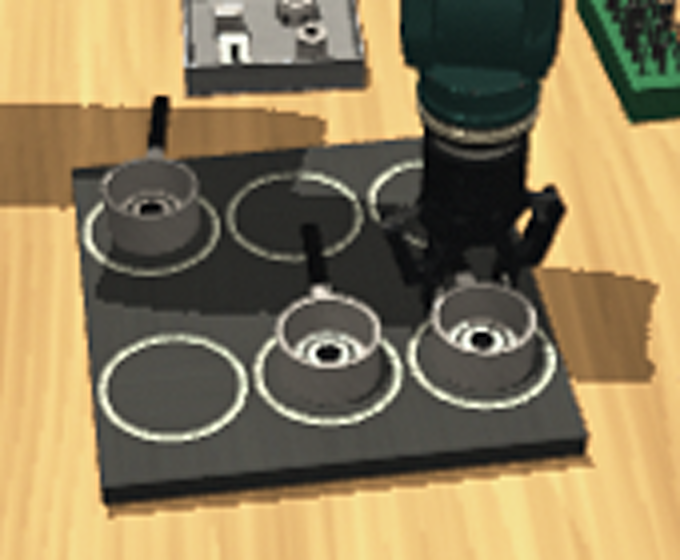

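View pics/w21.png

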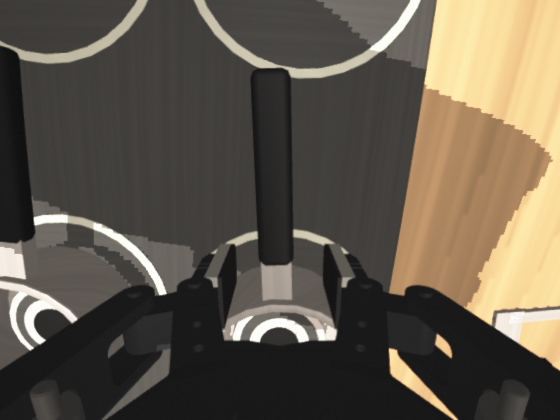

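Request:
servo_tool:
  motion:
    - {"ax":0,"ay":0,"az":0,"dx":6,"dy":0,"dz":0,"fingers":0.55}
    - {"ax":0,"ay":0,"az":0,"dx":0,"dy":0,"dz":0,"fingers":0.55}
    - {"ax":0,"ay":0,"az":0,"dx":0,"dy":0,"dz":-15,"fingers":0.55}
    - {"ax":0,"ay":0,"az":0,"dx":0,"dy":0,"dz":-25,"fingers":0.55}
    - {"ax":0,"ay":0,"az":0,"dx":0,"dy":0,"dz":-40,"fingers":0.55}
    - {"ax":0,"ay":0,"az":0,"dx":0,"dy":0,"dz":-40,"fingers":0.55}
    - {"ax":0,"ay":0,"az":0,"dx":10,"dy":-30,"dz":-30,"fingers":0.5}
    - {"ax":0,"ay":0,"az":0,"dx":10,"dy":-30,"dz":-20,"fingers":0.5}

```text
time: 34.78
position: [0.5979, -0.0482, 0.227]
ee_rot: [-0.001, 0.655, 0.756, 0.001]
ft_force: [-0.4, 1.2, 0.9]
opening: 0.503
```

```bash
python3 - <<'E'
from h import *
plan([(0.45,0.05,0.26,1.50,.5)],turn=.12,step=30)
E
```

```text
from [ 0.5979 -0.0482  0.227 ] yaw 1.7145 op 0.503 t 34.78
[{'dx': 19.7, 'dy': -22.0, 'dz': -5.5, 'az': 0.0357, 'fingers': 0.5}, {'dx': 18.9, 'dy': -22.7, 'dz': -5.5, 'az': 0.0357, 'fingers': 0.5}, {'dx': 18.1, 'dy': -23.4, 'dz': -5.5, 'az': 0.0357, 'fingers': 0.5}, {'dx': 17.3, 'dy': -24.0, 'dz': -5.5, 'az': 0.0357, 'fingers': 0.5}, {'dx': 16.4, 'dy': -24.6, 'dz': -5.5, 'az': 0.0357, 'fingers': 0.5}, {'dx': 15.5, 'dy': -25.2, 'dz': -5.5, 'az': 0.0357, 'fingers': 0.5}]
```

Request:
servo_tool:
  motion:
    - {"ax":0,"ay":0,"az":0.036,"dx":20,"dy":-22,"dz":-5,"fingers":0.5}
    - {"ax":0,"ay":0,"az":0.036,"dx":19,"dy":-23,"dz":-5,"fingers":0.5}
    - {"ax":0,"ay":0,"az":0.036,"dx":18,"dy":-23,"dz":-5,"fingers":0.5}
    - {"ax":0,"ay":0,"az":0.036,"dx":17,"dy":-24,"dz":-5,"fingers":0.5}
    - {"ax":0,"ay":0,"az":0.036,"dx":16,"dy":-24,"dz":-5,"fingers":0.5}
    - {"ax":0,"ay":0,"az":0.036,"dx":10,"dy":-15,"dz":-5,"fingers":0.5}
    - {"ax":0,"ay":0,"az":0,"dx":0,"dy":0,"dz":0,"fingers":0.5}

```text
time: 35.37
position: [0.4508, 0.0482, 0.2633]
ee_rot: [0.004, 0.736, 0.677, 0.003]
ft_force: [1.1, 0.4, 0.7]
opening: 0.5
```

```bash
python3 - <<'E'
from h import *
snap('wrist','w22')
plan([(0.4275,0.1125,0.11,1.468,.5)],turn=.12,step=30)
E
```

```text
from [0.4519 0.0476 0.263 ] yaw 1.4899 op 0.495 t 35.42
[{'dx': 10.5, 'dy': -5.2, 'dz': 25.4, 'ax': 0.0016, 'az': 0.0037, 'fingers': 0.5}, {'dx': 10.5, 'dy': -5.2, 'dz': 25.4, 'ax': 0.0016, 'az': 0.0037, 'fingers': 0.5}, {'dx': 10.4, 'dy': -5.2, 'dz': 25.5, 'ax': 0.0016, 'az': 0.0037, 'fingers': 0.5}, {'dx': 10.4, 'dy': -5.2, 'dz': 25.5, 'ax': 0.0016, 'az': 0.0037, 'fingers': 0.5}, {'dx': 10.4, 'dy': -5.2, 'dz': 25.5, 'ax': 0.0016, 'az': 0.0037, 'fingers': 0.5}, {'dx': 10.4, 'dy': -5.2, 'dz': 25.5, 'ax': 0.0016, 'az': 0.0037, 'fingers': 0.5}]
```

View pics/w22.png

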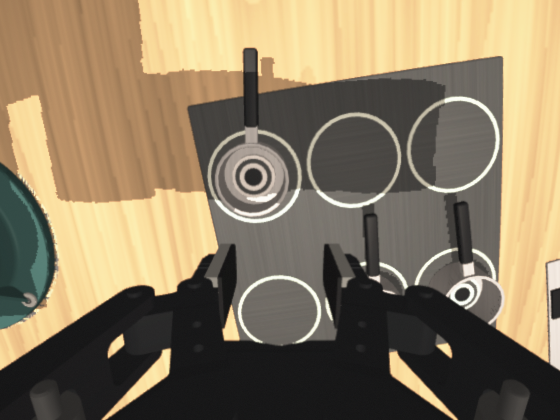

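```bash
python3 - <<'E'
from h import *
c=load('w22')
B=ray(c,(254,177),.052);T=ray(c,(250.5,49.5),.074);d=T-B
print(B,np.arctan2(d[1],d[0]),np.linalg.norm(d[:2]))
print('pan3',(w2p(ray(c,(462.5,295),.052))*1e3).round(1))
for p in [(254.5,176),(354,160),(453,144),(280,311)]: print((w2p(ray(c,p,.035))*1e3).round(1))
B=B[:2];u=d[:2]/np.linalg.norm(d[:2]);E=B+.052*u;print(E)
plan([(E[0],E[1],0.11,np.arctan2(u[1],u[0]),.5)],turn=.12,step=30)
E
```

```text
[0.4246211  0.06033339 0.052     ] 1.4813773035126299 0.12444350901725745
pan3 [116.2 -95. ]
[-114.5   91.3]
[ 0.9 91.2]
[115.7  91.5]
[-113.9  -88.9]
[0.4292647  0.11212564]
from [0.4519 0.0476 0.263 ] yaw 1.4899 op 0.495 t 35.42
[{'dx': 10.4, 'dy': -4.9, 'dz': 25.4, 'ax': 0.0016, 'az': 0.0014, 'fingers': 0.5}, {'dx': 10.4, 'dy': -4.9, 'dz': 25.4, 'ax': 0.0016, 'az': 0.0014, 'fingers': 0.5}, {'dx': 10.4, 'dy': -4.8, 'dz': 25.5, 'ax': 0.0016, 'az': 0.0014, 'fingers': 0.5}, {'dx': 10.4, 'dy': -4.8, 'dz': 25.5, 'ax': 0.0016, 'az': 0.0014, 'fingers': 0.5}, {'dx': 10.4, 'dy': -4.8, 'dz': 25.5, 'ax': 0.0016, 'az': 0.0014, 'fingers': 0.5}, {'dx': 10.4, 'dy': -4.7, 'dz': 25.5, 'ax': 0.0016, 'az': 0.0014, 'fingers': 0.5}]
```

Request:
servo_tool:
  motion:
    - {"ax":0,"ay":0,"az":0,"dx":11,"dy":-5,"dz":25,"fingers":0.5}
    - {"ax":0,"ay":0,"az":0,"dx":11,"dy":-5,"dz":25,"fingers":0.5}
    - {"ax":0,"ay":0,"az":0,"dx":11,"dy":-5,"dz":25,"fingers":0.5}
    - {"ax":0,"ay":0,"az":0,"dx":11,"dy":-5,"dz":25,"fingers":0.5}
    - {"ax":0,"ay":0,"az":0,"dx":11,"dy":-5,"dz":25,"fingers":0.5}
    - {"ax":0,"ay":0,"az":0,"dx":8,"dy":-4,"dz":22,"fingers":0.5}
    - {"ax":0,"ay":0,"az":0,"dx":0,"dy":0,"dz":0,"fingers":0.5}

```text
time: 36.0
position: [0.4348, 0.112, 0.1093]
ee_rot: [0.008, 0.734, 0.68, 0.004]
ft_force: [-0.2, -0.6, -0.2]
opening: 0.502
```

```bash
python3 - <<'E'
from h import *
snap('wrist','w23')
plan([(.4285,.1125,0.06,1.475,.5)],turn=.12,step=60)
E
```

```text
from [0.4357 0.1115 0.111 ] yaw 1.4942 op 0.501 t 36.05
[{'dx': 0.6, 'dy': -8.2, 'dz': 50.9, 'ax': 0.0184, 'ay': 0.0042, 'az': 0.0192, 'fingers': 0.5}]
```

View pics/w23.png

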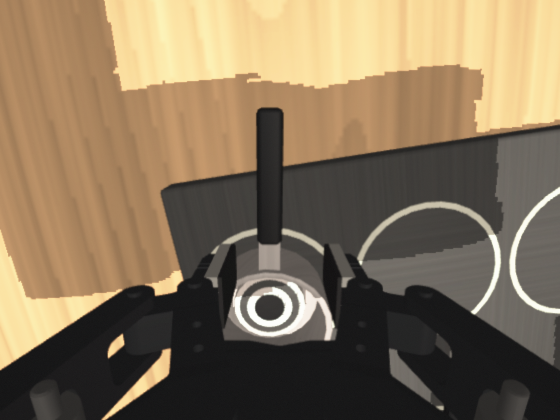

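Request:
servo_tool:
  motion:
    - {"ax":0.018,"ay":0.004,"az":0.019,"dx":1,"dy":-7,"dz":5,"fingers":0.5}
    - {"ax":0,"ay":0,"az":0,"dx":0,"dy":-1,"dz":18,"fingers":0.5}
    - {"ax":0,"ay":0,"az":0,"dx":0,"dy":0,"dz":18,"fingers":0.5}
    - {"ax":0,"ay":0,"az":0,"dx":0,"dy":0,"dz":10,"fingers":0.5}
    - {"ax":0,"ay":0,"az":0,"dx":0,"dy":0,"dz":0,"fingers":0.5}

```text
time: 36.47
position: [0.433, 0.1109, 0.0629]
ee_rot: [0.001, 0.742, 0.67, 0.002]
ft_force: [-0.4, 0.5, -0.9]
opening: 0.498
```

```bash
python3 - <<'E'
from h import *
snap('wrist','w24')
u=np.array([np.cos(1.475),np.sin(1.475)])
g=RING[1]+.043*u; print(g)
plan([(g[0],g[1],0.06,1.475,.5)],turn=.12,step=12)
E
```

```text
[ 0.44137685 -0.07927673]
from [0.4334 0.1109 0.0637] yaw 1.4694 op 0.502 t 36.52
[{'dx': -11.8, 'dy': 1.7, 'dz': 0.2, 'fingers': 0.5}, {'dx': -11.8, 'dy': 1.7, 'dz': 0.2, 'fingers': 0.5}, {'dx': -11.8, 'dy': 1.7, 'dz': 0.2, 'fingers': 0.5}, {'dx': -11.8, 'dy': 1.7, 'dz': 0.2, 'fingers': 0.5}, {'dx': -11.8, 'dy': 1.7, 'dz': 0.2, 'fingers': 0.5}, {'dx': -11.8, 'dy': 1.7, 'dz': 0.2, 'fingers': 0.5}, {'dx': -11.8, 'dy': 1.7, 'dz': 0.2, 'fingers': 0.5}, {'dx': -11.8, 'dy': 1.7, 'dz': 0.2, 'fingers': 0.5}]
[{'dx': -11.8, 'dy': 1.7, 'dz': 0.2, 'fingers': 0.5}, {'dx': -11.8, 'dy': 1.7, 'dz': 0.2, 'fingers': 0.5}, {'dx': -11.8, 'dy': 1.7, 'dz': 0.2, 'fingers': 0.5}, {'dx': -11.8, 'dy': 1.7, 'dz': 0.2, 'fingers': 0.5}, {'dx': -11.8, 'dy': 1.7, 'dz': 0.2, 'fingers': 0.5}, {'dx': -11.8, 'dy': 1.6, 'dz': 0.2, 'fingers': 0.5}, {'dx': -11.8, 'dy': 1.6, 'dz': 0.2, 'fingers': 0.5}, {'dx': -11.8, 'dy': 1.6, 'dz': 0.2, 'fingers': 0.5}]
```

View pics/w24.png

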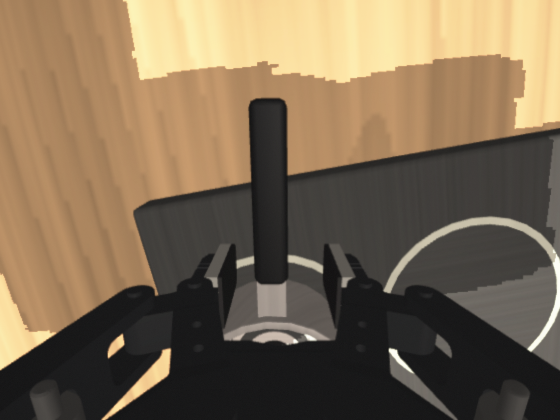

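Request:
servo_tool:
  motion:
    - {"ax":0,"ay":0,"az":0,"dx":-4,"dy":-4,"dz":3,"fingers":0.5}
    - {"ax":0,"ay":0,"az":0,"dx":-8,"dy":1,"dz":0.5,"fingers":0.5}
    - {"ax":0,"ay":0,"az":0,"dx":-11,"dy":1,"dz":0.5,"fingers":0.5}
    - {"ax":0,"ay":0,"az":0,"dx":-11,"dy":1.5,"dz":0.5,"fingers":0.5}
    - {"ax":0,"ay":0,"az":0,"dx":-11,"dy":1.5,"dz":0.5,"fingers":0.5}
    - {"ax":0,"ay":0,"az":0,"dx":-11,"dy":1.5,"dz":0.5,"fingers":0.5}
    - {"ax":0,"ay":0,"az":0,"dx":-11,"dy":1.5,"dz":0.5,"fingers":0.5}
    - {"ax":0,"ay":0,"az":0,"dx":-11,"dy":1.5,"dz":0.5,"fingers":0.5}

```text
time: 37.18
position: [0.4334, 0.0272, 0.0632]
ee_rot: [0.003, 0.742, 0.671, 0.006]
ft_force: [-1.3, 1.5, -0.8]
opening: 0.495
```

```bash
python3 - <<'E'
from h import *
snap('wrist','w25')
plan([(0.4414,-.0793,0.06,1.475,.5)],turn=.12,step=12)
E
```

```text
from [0.4337 0.0257 0.0632] yaw 1.4691 op 0.503 t 37.23
[{'dx': -11.5, 'dy': 2.0, 'dz': 0.3, 'ax': 0.0014, 'az': -0.0007, 'fingers': 0.5}, {'dx': -11.5, 'dy': 2.0, 'dz': 0.3, 'ax': 0.0014, 'az': -0.0007, 'fingers': 0.5}, {'dx': -11.5, 'dy': 2.0, 'dz': 0.3, 'ax': 0.0014, 'az': -0.0007, 'fingers': 0.5}, {'dx': -11.5, 'dy': 2.0, 'dz': 0.3, 'ax': 0.0014, 'az': -0.0007, 'fingers': 0.5}, {'dx': -11.5, 'dy': 2.0, 'dz': 0.3, 'ax': 0.0014, 'az': -0.0007, 'fingers': 0.5}, {'dx': -11.5, 'dy': 2.0, 'dz': 0.4, 'ax': 0.0014, 'az': -0.0007, 'fingers': 0.5}, {'dx': -11.5, 'dy': 2.0, 'dz': 0.4, 'ax': 0.0014, 'az': -0.0007, 'fingers': 0.5}, {'dx': -11.5, 'dy': 2.0, 'dz': 0.4, 'ax': 0.0014, 'az': -0.0007, 'fingers': 0.5}]
[{'dx': -11.5, 'dy': 2.0, 'dz': 0.4, 'ax': 0.0014, 'az': -0.0007, 'fingers': 0.5}]
```

View pics/w25.png

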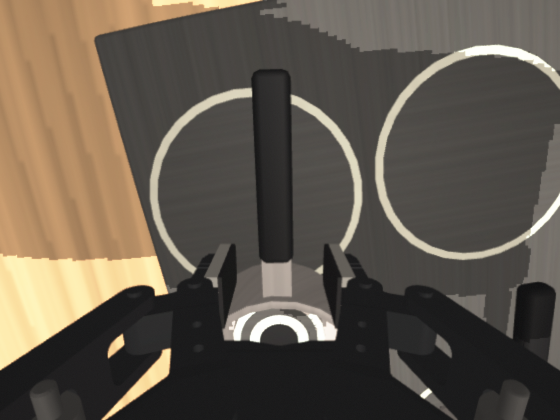

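Request:
servo_tool:
  motion:
    - {"ax":0,"ay":0,"az":0,"dx":-10,"dy":2,"dz":0.5,"fingers":0.5}
    - {"ax":0,"ay":0,"az":0,"dx":-11,"dy":2,"dz":0.5,"fingers":0.5}
    - {"ax":0,"ay":0,"az":0,"dx":-11,"dy":2,"dz":0.5,"fingers":0.5}
    - {"ax":0,"ay":0,"az":0,"dx":-11,"dy":2,"dz":0.5,"fingers":0.5}
    - {"ax":0,"ay":0,"az":0,"dx":-11,"dy":2,"dz":0.5,"fingers":0.5}
    - {"ax":0,"ay":0,"az":0,"dx":-11,"dy":2,"dz":0.5,"fingers":0.5}
    - {"ax":0,"ay":0,"az":0,"dx":-9,"dy":2,"dz":0.5,"fingers":0.5}
    - {"ax":0,"ay":0,"az":0,"dx":0,"dy":0,"dz":0,"fingers":0.5}

```text
time: 37.9
position: [0.4408, -0.0558, 0.0644]
ee_rot: [0.005, 0.743, 0.669, 0.008]
ft_force: [-0.4, -0.0, 0.6]
opening: 0.496
```

```bash
python3 - <<'E'
from h import *
plan([(0.4414,-.0793,0.06,1.475,.5)],turn=.12,step=12)
snap('side','s26')
t=cv2.imread('pics/s26.png')[160:300,210:380]
cv2.imwrite('pics/s26z.png',cv2.resize(t,None,fx=4,fy=4,interpolation=cv2.INTER_CUBIC))
E
```

```text
from [ 0.4408 -0.0558  0.0644] yaw 1.4655 op 0.496 t 37.9
[{'dx': -11.7, 'dy': 1.5, 'dz': 2.2, 'ax': 0.0094, 'ay': -0.0026, 'az': -0.0048, 'fingers': 0.5}, {'dx': -11.7, 'dy': 1.4, 'dz': 2.2, 'ax': 0.0094, 'ay': -0.0026, 'az': -0.0048, 'fingers': 0.5}]
```

View pics/s26z.png

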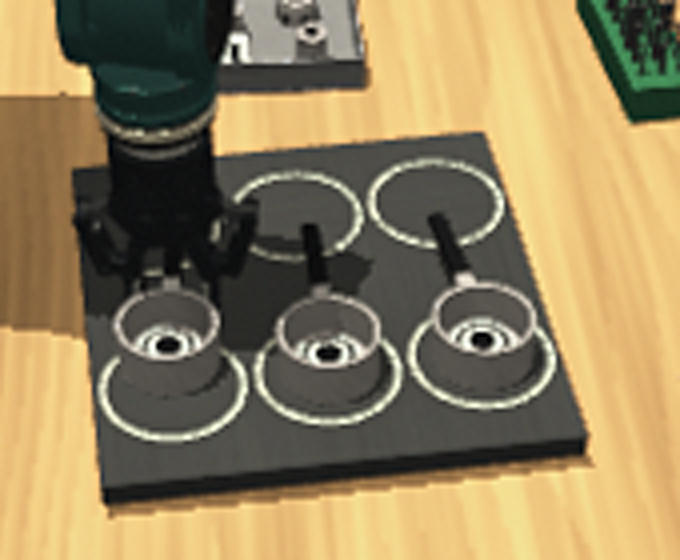

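```bash
python3 - <<'E'
from h import *
c=load('s26')
f=lambda p,z: ray(c,(210+p[0]/4,160+p[1]/4),z)[:2]
print('pan1-ring1',f((168,346),.052)-f((173,387),.035),'pan3',f((482.5,341),.052)-f((482,357),.035))
E
```

```text
pan1-ring1 [-0.00247415  0.02582689] pan3 [-0.0006129  -0.00063191]
```

Request:
servo_tool:
  motion:
    - {"ax":0.009,"ay":0,"az":0,"dx":-9,"dy":2,"dz":2,"fingers":0.5}
    - {"ax":0,"ay":0,"az":0,"dx":-9,"dy":1.5,"dz":0,"fingers":0.5}
    - {"ax":0,"ay":0,"az":0,"dx":-5,"dy":1,"dz":0,"fingers":0.5}
    - {"ax":0,"ay":0,"az":0,"dx":-2,"dy":0,"dz":0,"fingers":0.5}
    - {"ax":0,"ay":0,"az":0,"dx":0,"dy":0,"dz":0,"fingers":0.5}

```text
time: 38.37
position: [0.4424, -0.0806, 0.0629]
ee_rot: [0.001, 0.743, 0.669, 0.006]
ft_force: [-0.3, 1.4, 0.2]
opening: 0.499
```

```bash
python3 - <<'E'
from h import *
snap('side','s27');snap('wrist','w27')
t=cv2.imread('pics/s27.png')[160:300,210:380]
cv2.imwrite('pics/s27z.png',cv2.resize(t,None,fx=4,fy=4,interpolation=cv2.INTER_CUBIC))
E
```

```text
(no output)
```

View pics/s27z.png

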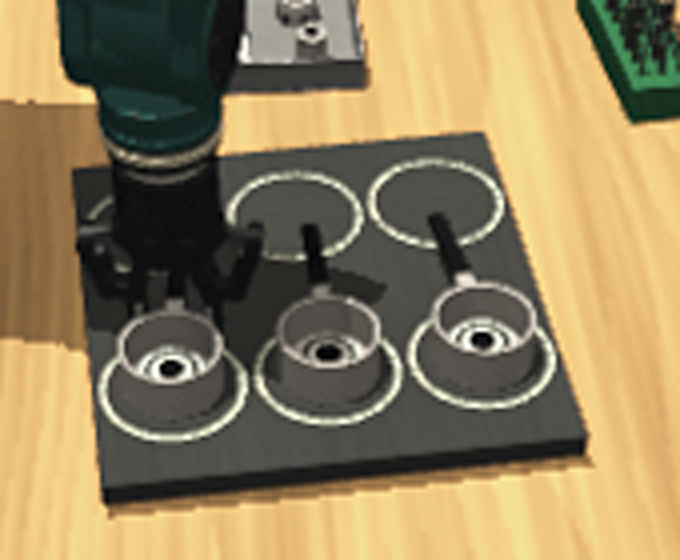

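View pics/w27.png

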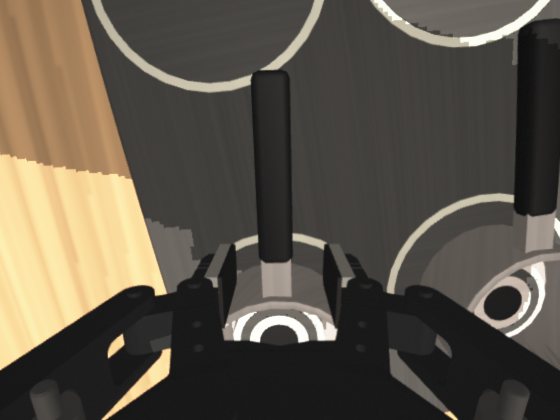

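Request:
servo_tool:
  motion:
    - {"ax":0,"ay":0,"az":0,"dx":6,"dy":0,"dz":0,"fingers":0.55}
    - {"ax":0,"ay":0,"az":0,"dx":0,"dy":0,"dz":0,"fingers":0.55}
    - {"ax":0,"ay":0,"az":0,"dx":0,"dy":0,"dz":-15,"fingers":0.55}
    - {"ax":0,"ay":0,"az":0,"dx":0,"dy":0,"dz":-25,"fingers":0.55}
    - {"ax":0,"ay":0,"az":0,"dx":0,"dy":0,"dz":-40,"fingers":0.55}
    - {"ax":0,"ay":0,"az":0,"dx":0,"dy":0,"dz":-40,"fingers":0.55}
    - {"ax":0,"ay":0,"az":0,"dx":-10,"dy":20,"dz":-40,"fingers":0.5}
    - {"ax":0,"ay":0,"az":0,"dx":-30,"dy":20,"dz":-30,"fingers":0.5}

```text
time: 39.13
position: [0.4681, -0.1081, 0.2486]
ee_rot: [-0.004, 0.741, 0.672, 0.003]
ft_force: [2.1, -0.8, 0.1]
opening: 0.498
```

Request:
servo_tool:
  motion:
    - {"ax":0,"ay":0,"az":0,"dx":-30,"dy":20,"dz":-20,"fingers":0.5}
    - {"ax":0,"ay":0,"az":0,"dx":-30,"dy":20,"dz":-20,"fingers":0.5}
    - {"ax":0,"ay":0,"az":0,"dx":-20,"dy":10,"dz":0,"fingers":0.5}
    - {"ax":0,"ay":0,"az":0,"dx":0,"dy":0,"dz":0,"fingers":0.5}

```text
time: 39.47
position: [0.5143, -0.1977, 0.2959]
ee_rot: [0.001, 0.74, 0.673, 0.004]
ft_force: [0.9, -0.8, -0.1]
opening: 0.5
```

```bash
python3 - <<'E'
from h import *
snap('wrist','w28');snap('side','s28'); s,p,R=cur();print(p,s['time'])
t=cv2.imread('pics/s28.png')[130:350,190:400]
cv2.imwrite('pics/s28z.png',cv2.resize(t,None,fx=2.7,fy=2.7,interpolation=cv2.INTER_CUBIC))
E
```

```text
[ 0.5129661  -0.19495967  0.29574944] 39.5667
```

View pics/w28.png

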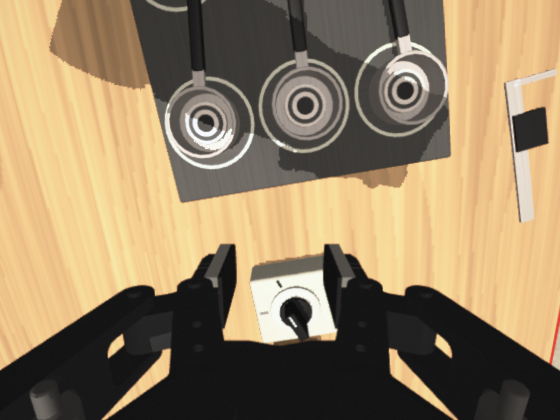

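View pics/s28z.png

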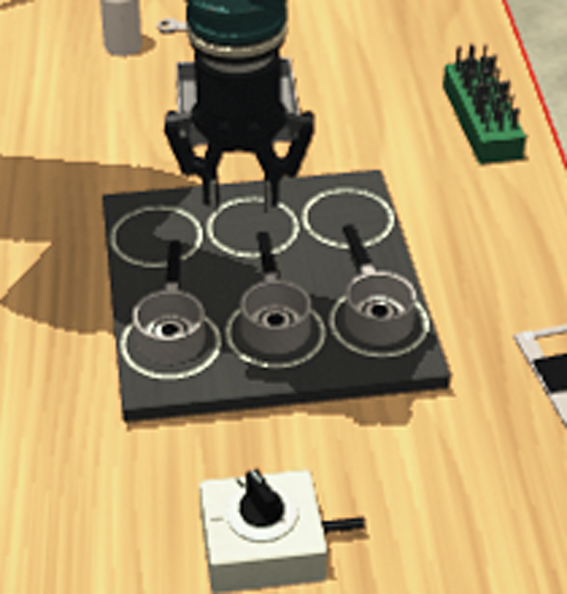

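```bash
python3 - <<'E'
from h import *
c=load('w28')
for n,b,r in [(1,(205,122),(209.5,123)),(2,(305,105),(304.3,104.8)),(3,(404.5,90),(402,89))]:
    P=w2p(ray(c,b,.052));Q=w2p(ray(c,r,.035)); print(n,(P*1e3).round(1),(Q*1e3).round(1),((P-Q)*1e3).round(1))
o=c['image'][30:180,150:460].copy()
# overlay expected pan base circle & ring
th=np.linspace(0,2*np.pi,200)
im=cv2.resize(c['image'][20:180,150:460],None,fx=2.5,fy=2.5,interpolation=cv2.INTER_CUBIC)
for b in [(205,122),(305,105),(404.5,90)]:
    P=ray(c,b,.052)
    for z,col in [(.035,(0,0,255)),(.077,(255,0,0))]:
        X=np.c_[P[0]+.038*np.cos(th),P[1]+.038*np.sin(th),np.full(200,z)]
        q=((proj(c,X)-[150,20])*2.5).astype(int); cv2.polylines(im,[q.reshape(-1,1,2)],True,col,1)
cv2.imwrite('pics/ov.png',im)
E
```

```text
1 [-116.3  -87.6] [-114.9  -88.9] [-1.3  1.3]
2 [  0.5 -89.2] [  1.3 -88. ] [-0.8 -1.1]
3 [115.  -91.7] [119.  -89.4] [-3.9 -2.3]
```

View pics/ov.png

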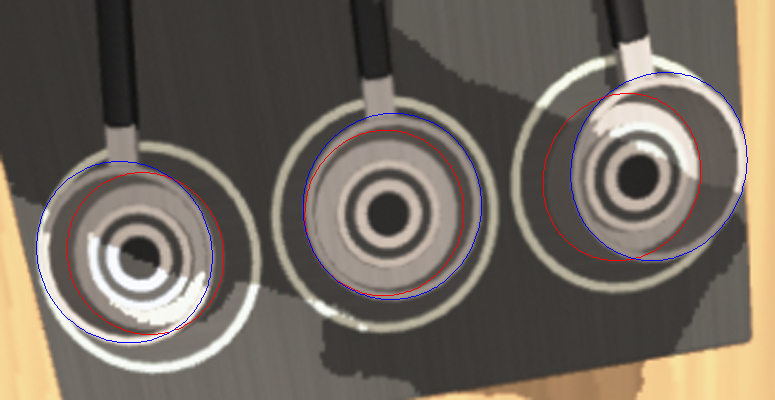

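```bash
python3 - <<'E'
from h import *
print(manip.sign_off())
E
```

```text
the job is handed in; nothing more can be done
None
```

I did the job in the order you asked and handed it in at about 39.6 s of the 210 s.

- **Knob:** I turned it clockwise about 1.2 rad. The wrist picture afterwards showed the pointer on the dark mark, and the last picture still showed it turned.
- **Loose pieces:** All four were there: hex nut, collet nut, step block and clamp strap. I picked each one up and set it down in the tray. A side picture taken during the pan moves showed all four inside; in the last picture the arm hid the tray, so I didn't re-check it then.
- **Pans:** All three were there. I slid each one by pushing its wall with the open fingers on either side of the handle, so none was gripped or lifted. In the last wrist picture they stood about 2 mm (pan 1), 1–2 mm (pan 2) and 4–5 mm (pan 3) from their ring centres. The allowance is 12 mm, and the drawn base circles lay inside the rings.
- **Disagreements between checks:** The cameras differed by a few millimetres. The side camera put pan 3 within 1 mm of its ring centre and pan 2 about 5 mm short, before I backed off. An earlier wrist picture put pan 2 about 6 mm from its ring centre.
- **Everything else:** I didn't touch the bottle, wrench or collet block. I saw no pan knocked aside and no grip slackening. The first two move calls were refused as invalid and moved nothing.

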